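# Put up the folding easel and stand two boards on it edge to edge

## Robot

A 6-joint arm with a two-finger parallel gripper is mounted at the origin on a cart in front of the work surface, level with it; the furniture and walls round the work are solid. World frame = base frame: x ahead of the robot, y to its left, z up, the work surface at z = 0. Lengths are in m, angles in degrees, forces in N, time in s.
With the tool pointing down it reaches from about 0.3 to 0.875 m from the base axis. Payload 6.4 kg.
Tool frame: the origin (TCP) lies midway between the tips of the shut fingers; the grasp point (between the pads) lies arm.pinch_z behind it (arm.pinch_z is the distance from the TCP to the grasp point, in m); z points along the fingers, y is the direction in which the jaws open and shut (so a half turn about z gives the same grasp; the last joint's range is limited). The gripper opens to 85 mm and grips with 20 to 120 N. Pads are 22 mm wide; open, the fingers measure 114 mm over their backs; the gripper's body (76 mm by 85 mm) begins 54 mm behind the grasp point. The pads swing forward as they close: fully open they stand 13 mm farther back than shut.
Start: joints at [-75.361, 10.359, 92.074, -0, 77.567, -11.82], TCP at [0.256, -0.515, 0.231] pointing down, gripper open.
Joint ranges: [-171.53, 171.53], [-51.25, 118.39], [17.06, 147.69], [-65.23, 245.23], [0, 150.52], [-178.68, 178.68]. Speed limits (degrees/s): [147.25, 147.25, 172.46, 180, 180, 180].

## Interface

Orientations are given as [roll, pitch, yaw] about the fixed x, y, z axes, in that order (R = Rz(yaw) Ry(pitch) Rx(roll)).
In Python, from bench import sense, snapshot, arm gives the robot as it stands.
- The arm moves only by the tool play_rows, never from a script. Its argument "steps" is a list of rows, each a list of 2 entries, a list of its own where there are three numbers: the shift along the tool's x, y, z in m, then the turn, a rotation vector about the tool's x, y, z in degrees. A call has 1 to 10 rows; each row shifts and turns the commanded pose from where the row before left it, along the tool's axes as they then stand; what a row does not reach is not made up. A row lasts 1/10 s, in which the tool goes at most 50 mm and 8.59 degrees, less where a joint would pass 70% of its speed; a pose out of reach is approached as far as the arm can. A call is refused whole if a number of a shift passes 0.05 or a number of a turn 8.59, either way. A call with a gripper value outside its range is refused whole. "gripper" is the opening, from -1 (shut) to 1 (fully open), set as the call begins (left out, the last holds). The fingers move at their own pace and stop on an object; "squeeze" is the grip in N (left out, the last holds). Time passes only in rows, so rows that do not move let the fingers close. It gives the time, the measured TCP pose, the force and the opening at its end, in the units of the state.
- sense(): the state, without advancing time (a new reading comes with each control period).
- snapshot(name): name is "scene" or "top" or "wrist"; returns a dict with "img" (480x640x3 uint8, blue, green, red), "range_z" (480x640 float32, m along the optical axis (not along the pixel's ray), 0 where there is no reading), "camera_matrix" (3x3 intrinsics, pixels), "R" (3x3) and "t" (3): a world point X has camera coordinates R X + t. Camera axes: x right, y down, z forward; pixel columns grow to the right and rows downward; lengths in m; the calibration is good to about 2 mm. A picture is of the moment at which its call begins.
- arm.close_job(): hands the job in, once; it reports no verdict.
The state is a dict: "clock": time; "q": joint angles; "joint_velocities": joint speeds; "joint_efforts": joint torques, N m; "ee_pos": TCP position; "tool_rot": TCP orientation; "contact_force": force on the tool from outside, world axes, zero at the start; "moment": the same for the moment, N m; "finger_gap": finger opening in m.
Only numpy, scipy, OpenCV 4.12 (cv2) and the standard library are available. Lean on these libraries where they do the work, as an engineer would, in place of code of your own. Each camera call takes 0.05 s, during which the arm holds its last target.

## Task

Swing the folding easel's prop up and over past upright until it rests on its stops and stays up by itself. Then move the two plywood boards from the rack to the easel, leaning on the prop's bar with their feet on the base against the ledge, the wide one on the left and the narrow one on the right, butted edge to edge with no gap and their faces level, and leave the other things on the bench alone.

Things in the scene. Friction and masses are not known exactly. Their poses are not given: they have to be found in the camera images.
- easel: the folding easel, fixed to the bench: wooden base 250 mm wide, 12 mm thick, x = -50 to +122 mm, with a wooden ledge along its far side (near face x = +105 mm, top z = 30 mm, y = -90 to +90 mm) and a hinged steel prop across it. Origin on the bench top; x points away from the robot (turned by the easel's yaw), y to the left along the ledge, z up
- board_home (a point): point of the easel (its axes), on its middle line y = 0: a board standing home, foot on the base against the ledge and leaning on the raised bar, has its centre at this x and z (easel x = +51 mm, z = +104 mm), shifted only along y, and leans 28 degrees, top towards the robot. It touches the bar 140 mm up from its foot
- prop (a joint): angle of the steel prop, rad: 0 folded down on the far side (its arms point away from the robot, rising 10 degrees), 1.396 upright, 1.658 on its stops, leaning 15 degrees towards the robot. Let go before upright it falls back, let go well past it, it falls onto the stops; nothing latches it. The hinge is nearly free; the prop weighs 250 g
- prop_bar (a point): middle of the prop's round steel crossbar, 14 mm thick, 222 mm long, along the easel's y; the arms join it at y = -106 and +106 mm. Folded, it is 52 mm above the bench beyond the ledge, free underneath, and can be pinched from above by fingers closing along the easel's x; it can turn between the fingers
- prop_hinge (a point): middle of the prop's hinge line (along the easel's y), 35 mm above the bench; the bar is 101 mm from it. Raising the prop moves the bar up and towards the robot
- rack: the wooden board rack, fixed to the bench, beside the easel on either side: the same base and axes, with a ledge, and a fixed round wooden rail between two posts, at the same places as the easel's ledge and raised bar. Origin on the bench top. The boards stand about 60 mm left and right of its middle
- wide (a point): centre of the wider of two plain plywood boards, 90 mm wide (its y), 200 mm tall (z, up the board), 15 mm thick (x, away from the robot), about 162 g. It starts in either place of the rack, leaning 28 degrees, top towards the robot. Pinch it across its thickness at the middle of the top edge, the tool tilted in line with the board
- narrow (a point): centre of the narrower of two plain plywood boards, 65 mm wide (its y), 200 mm tall (z, up the board), 15 mm thick (x, away from the robot), about 117 g. It starts in either place of the rack, leaning 28 degrees, top towards the robot. Pinch it across its thickness at the middle of the top edge, the tool tilted in line with the board
- tape_measure: tape measure, 75x89x34 mm, lying between easel and rack at the bench's front; leave it. Origin under its middle
- hole_saw: hole saw standing on its face, 60 mm across, 82 mm tall, between easel and rack towards the back; leave it. Origin under its middle
- screw_jar2: jar with a screw lid, 64 mm across, 88 mm tall, at the left; leave it. Origin under its middle
- sanding_block: black sanding block, 72x108x38 mm, at the right; leave it. Origin under its middle

How it is judged:
By the outcome, as a careful person would: the job done as asked, in the order asked, and still so for the second after the job is handed in, with the robot touching nothing.
It also fails if it takes over 72 s, if anything falls off the work surface, if the arm or the gripper's body presses on something with over 40 N, if the wrist force passes 120 N, or if a joint passes its speed limit or range.

## Working session

There is one attempt and no reset: what is moved stays moved. The work goes in short steps, Python scripts to look and compute and a tool call to move; the robot and the scene stay as the last step left them, time stands still between calls to the robot, and variables do not carry over. Pictures are saved under pics/ and viewed, and the job is handed in when it is done.

Besides the shell and the picture viewer there is one more tool, called as name(argument=value, ...) on one line, values as JSON. play_rows: Moves the arm, as the interface text tells. Its arguments: {"type":"object","properties":{"steps":{"type":"array","items":{"type":"array"}},"gripper":{"type":"number"},"squeeze":{"type":"number"}},"required":["steps"]}

```bash
ls; mkdir -p pics; python3 - <<'E'
from bench import sense, snapshot, arm
import cv2
print(sense()); print(arm.pinch_z, [a for a in dir(arm) if a[0]!='_'])
for n in("scene","top","wrist"):
    s=snapshot(n); cv2.imwrite(f"pics/{n}0.png",s["img"]); print(n,s["R"].round(3).tolist(),s["t"].round(3),s["camera_matrix"][0])
    import numpy as np; np.savez(f"/tmp/{n}0.npz",**s)
E
```

```text
pics
{'clock': 0.0, 'q': array([-7.53620221e+01,  1.04026358e+01,  9.21320611e+01,  2.01279201e-04,
        7.75657422e+01, -1.18194094e+01]), 'joint_velocities': array([-0.00080129, -0.01954382, -0.08273741,  0.05809781, -0.05453205,
       -0.09511845]), 'joint_efforts': array([-5.83616311e-04, -4.44871616e+01, -3.51341128e+01, -9.16718886e-05,
        9.16240067e-03,  8.33025126e-06]), 'ee_pos': array([ 0.25606282, -0.51422591,  0.23037344]), 'tool_rot': array([-1.79901731e+02, -2.07650179e-02,  2.64573260e+01]), 'contact_force': array([ 0.92199699, -0.10827204, -0.96820614]), 'moment': array([ 0.01907804, -0.00415102, -0.07666712]), 'finger_gap': 0.0850706537095269}
0.0187 ['PlanningError', 'close_job', 'pinch_z']
scene [[-0.9, -0.435, 0.009], [-0.314, 0.635, -0.706], [0.301, -0.638, -0.709]] [0.481 0.237 1.026] [453.52592507   0.         316.56086085]
top [[-0.013, -1.0, 0.002], [-0.995, 0.013, -0.096], [0.096, -0.003, -0.995]] [-0.02   0.55   1.549] [489.34660738   0.         322.96383122]
wrist [[0.446, -0.895, -0.002], [-0.86, -0.429, 0.277], [-0.249, -0.122, -0.961]] [-0.575 -0.035  0.378] [338.90157013   0.         319.6356655 ]
```

View pics/scene0.png

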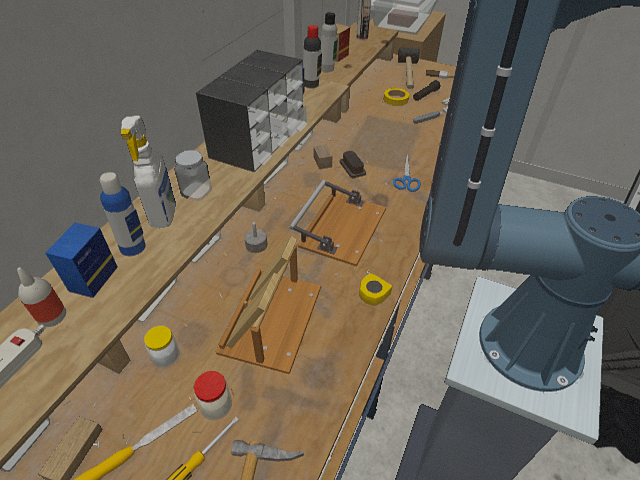

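View pics/top0.png

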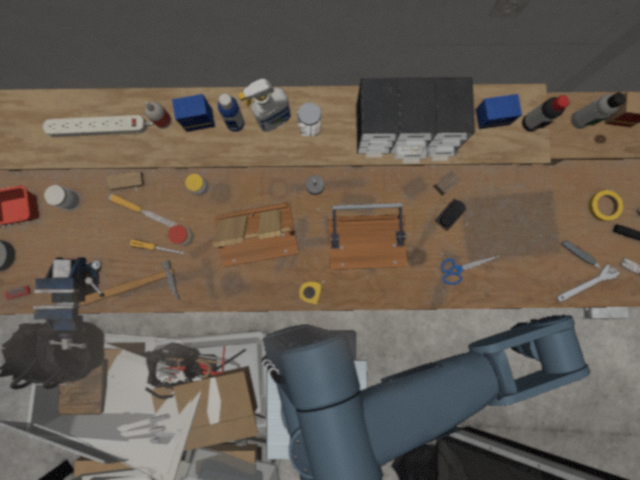

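The top view shows the rack with both boards at about (257,232) and the easel with its prop folded at about (367,235). The tape is at (310,292) and the hole saw at (316,185). I'll zoom in on both.

```bash
python3 - <<'E'
import cv2
a=cv2.imread("pics/top0.png")[180:290,195:425]; cv2.imwrite("pics/topz0.png",cv2.resize(a,None,fx=3.4,fy=3.4,interpolation=cv2.INTER_CUBIC))
a=cv2.imread("pics/scene0.png")[170:380,200:400]; cv2.imwrite("pics/scz0.png",cv2.resize(a,None,fx=2.8,fy=2.8,interpolation=cv2.INTER_CUBIC))
E
```

```text
(no output)
```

View pics/topz0.png

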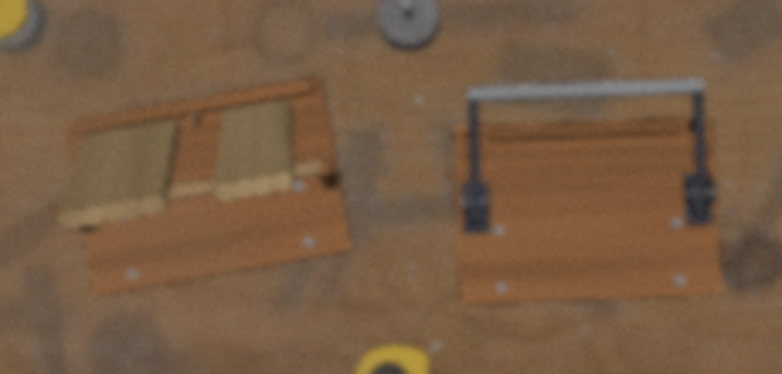

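View pics/scz0.png

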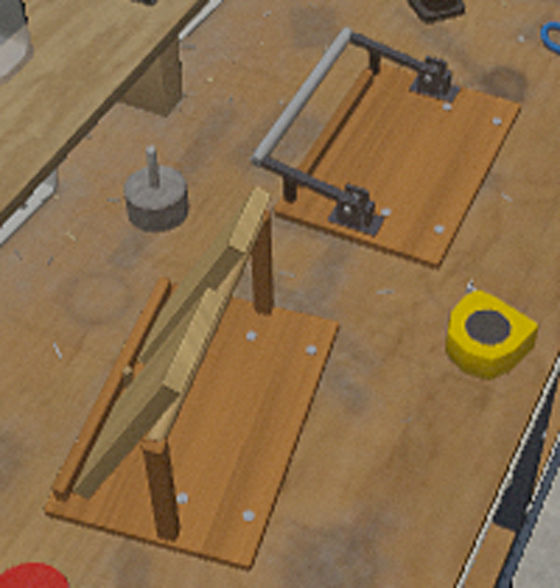

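View pics/wrist0.png

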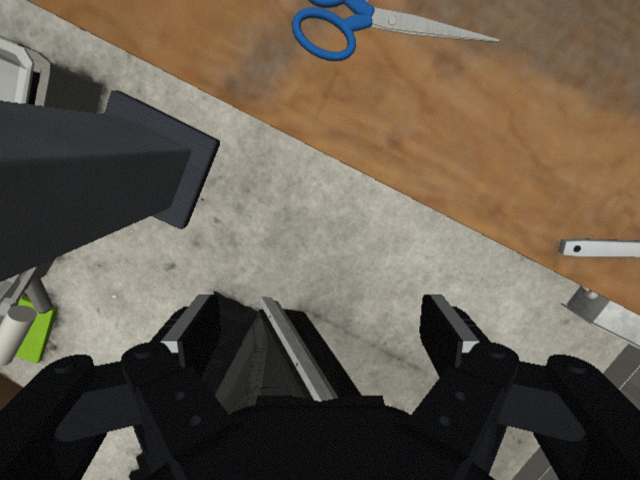

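```bash
cat > h.py <<'E'
import numpy as np, cv2
from bench import sense, snapshot, arm
def cloud(s):
    K=s["camera_matrix"];z=s["range_z"];v,u=np.mgrid[:480,:640]
    c=np.stack([(u-K[0,2])/K[0,0]*z,(v-K[1,2])/K[1,1]*z,z],-1)
    X=(c-s["t"])@s["R"]; X[z==0]=np.nan; return X
def ray(s,uv,z):
    K=s["camera_matrix"];uv=np.atleast_2d(uv).astype(float)
    d=np.c_[(uv[:,0]-K[0,2])/K[0,0],(uv[:,1]-K[1,2])/K[1,1],np.ones(len(uv))]@s["R"]
    C=-s["R"].T@s["t"]; return C+d*((z-C[2])/d[:,2])[:,None]
def proj(s,X):
    X=np.atleast_2d(X); c=X@s["R"].T+s["t"];K=s["camera_matrix"]; return np.c_[c[:,0]/c[:,2]*K[0,0]+K[0,2],c[:,1]/c[:,2]*K[1,1]+K[1,2]]
E
python3 - <<'E'
from h import *
for n in("scene","top"):
    s=np.load(f"/tmp/{n}0.npz"); X=cloud(s)
    hsv=cv2.cvtColor(s["img"],cv2.COLOR_BGR2HSV)
    print(n,'bench z',np.nanmedian(X[...,2][(X[...,0]>.35)&(X[...,0]<.8)&(np.abs(X[...,1])<.4)]))
    for name,(y0,y1) in dict(easel=(-.25,.0),rack=(.02,.36)).items():
        reg=(X[...,1]>y0)&(X[...,1]<y1)&(X[...,0]>.3)&(X[...,0]<.75)
        m=reg&(hsv[...,1]>150)&(X[...,2]<.04)
        print(name,m.sum(),hsv[m].mean(0))
        m=m.astype(np.uint8)*255
        cv2.imwrite(f"pics/m_{n}_{name}.png",m)
        # points
        pts=X[(m>0)&(np.abs(X[...,2]-.012)<.006)][:,:2].astype(np.float32)
        r=cv2.minAreaRect(pts); print(r, np.round(cv2.boxPoints(r),3).tolist())
    print(hsv[235,367],hsv[270,367],hsv[250,250])
E
```

```text
scene bench z 0.002180406853124044
easel 2748 [ 16.3216885  162.3202329  148.35480349]
((0.5292767286300659, -0.1449962556362152), (0.17104582488536835, 0.2119314968585968), 1.5878920555114746) [[0.4410000145435333, -0.04100000113248825], [0.44699999690055847, -0.2529999911785126], [0.6179999709129333, -0.24899999797344208], [0.6119999885559082, -0.03700000047683716]]
rack 5096 [ 16.21624804 166.80317896 147.16562009]
((0.47858402132987976, 0.17664608359336853), (0.3344915211200714, 0.25956326723098755), 9.723223686218262) [[0.2919999957084656, 0.2759999930858612], [0.335999995470047, 0.019999999552965164], [0.6650000214576721, 0.07699999958276749], [0.621999979019165, 0.3330000042915344]]
[ 16 158 158] [ 16 108 144] [13 38 81]
top bench z 0.0037384593203674023
easel 96 [ 20.11458333 160.51041667 154.25      ]
((0.535149872303009, -0.15780934691429138), (0.15801796317100525, 0.1457487940788269), 78.08399200439453) [[0.4480000138282776, -0.2199999988079071], [0.5899999737739563, -0.25], [0.6230000257492065, -0.09600000083446503], [0.47999998927116394, -0.06499999761581421]]
rack 55 [ 21.25454545 155.96363636 160.47272727]
((0.5308738946914673, 0.10613220185041428), (0.018328601494431496, 0.06883631646633148), 40.61252975463867) [[0.5019999742507935, 0.12600000202655792], [0.5460000038146973, 0.07400000095367432], [0.5600000023841858, 0.0860000029206276], [0.5149999856948853, 0.1379999965429306]]
[ 13 143 123] [ 15  91 112] [ 14 127 124]
```

```bash
python3 -c "
import cv2,numpy as np
a=[cv2.imread(f'pics/m_{n}_{m}.png')[150:370,180:430] for n in('scene','top') for m in ('easel','rack')]
cv2.imwrite('pics/mm.png',np.vstack([np.hstack(a[:2]),np.hstack(a[2:])]))"
```

```text
(no output)
```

View pics/mm.png

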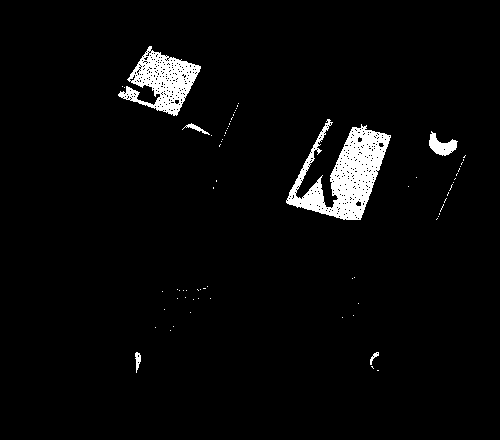

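```bash
python3 - <<'E'
from h import *
for n,thr in(("scene",142),("top",118)):
    s=np.load(f"/tmp/{n}0.npz"); X=cloud(s)
    hsv=cv2.cvtColor(cv2.GaussianBlur(s["img"],(3,3),0),cv2.COLOR_BGR2HSV)
    for name,(y0,y1) in dict(easel=(-.33,.02),rack=(.02,.36)).items():
        reg=(X[...,1]>y0)&(X[...,1]<y1)&(X[...,0]>.36)&(X[...,0]<.72)&(X[...,2]<.06)
        m=(reg&(hsv[...,1]>thr)&(hsv[...,0]<19)).astype(np.uint8)
        m=cv2.morphologyEx(m,cv2.MORPH_OPEN,np.ones((3,3)))
        m=cv2.morphologyEx(m,cv2.MORPH_CLOSE,np.ones((5,5)))
        N,L,st,_=cv2.connectedComponentsWithStats(m); k=1+np.argmax(st[1:,4]); m=(L==k).astype(np.uint8)
        c=max(cv2.findContours(m,0,cv2.CHAIN_APPROX_NONE)[0],key=len)
        p=ray(s,c[:,0],.012)[:,:2].astype(np.float32)
        r=cv2.minAreaRect(p); print(n,name,st[k],np.round(r[0],4),np.round(r[1],4),round(r[2],2),np.round(cv2.boxPoints(r),3).tolist())
        v=s["img"].copy(); cv2.drawContours(v,[c],-1,(0,255,0),1)
        b=proj(s,np.c_[cv2.boxPoints(r),np.full(4,.012)]).astype(np.int32); cv2.polylines(v,[b],True,(255,0,0),1)
        x,y,w,h=st[k][:4]; cv2.imwrite(f"pics/c_{n}_{name}.png",cv2.resize(v[y-20:y+h+20,x-20:x+w+20],(400,300)))
E
python3 -c "
import cv2,numpy as np
a=[cv2.imread(f'pics/c_{n}_{m}.png') for n in('scene','top') for m in ('easel','rack')]
cv2.imwrite('pics/mm2.png',np.vstack([np.hstack(a[:2]),np.hstack(a[2:])]))"
```

```text
scene easel [ 299  194   87   72 3279] [ 0.5305 -0.1635] [0.1745 0.2555] 1.84 [[0.4390000104904175, -0.039000000804662704], [0.44699999690055847, -0.2939999997615814], [0.621999979019165, -0.2879999876022339], [0.6140000224113464, -0.032999999821186066]]
scene rack [ 216  270  104  103 4936] [0.5594 0.1833] [0.1753 0.278 ] 9.6 [[0.44999998807907104, 0.3059999942779541], [0.4959999918937683, 0.03200000151991844], [0.6690000295639038, 0.061000000685453415], [0.6230000257492065, 0.33500000834465027]]
top easel [ 328  213   80   58 3755] [ 0.5295 -0.1698] [0.1794 0.2558] 1.45 [[0.43700000643730164, -0.04399999976158142], [0.4429999887943268, -0.30000001192092896], [0.621999979019165, -0.29499998688697815], [0.6159999966621399, -0.03999999910593033]]
top rack [ 215  203   83   64 2560] [0.5573 0.1903] [0.1745 0.2524] 9.4 [[0.45100000500679016, 0.3009999990463257], [0.492000013589859, 0.052000001072883606], [0.6639999747276306, 0.07999999821186066], [0.6230000257492065, 0.32899999618530273]]
```

View pics/mm2.png

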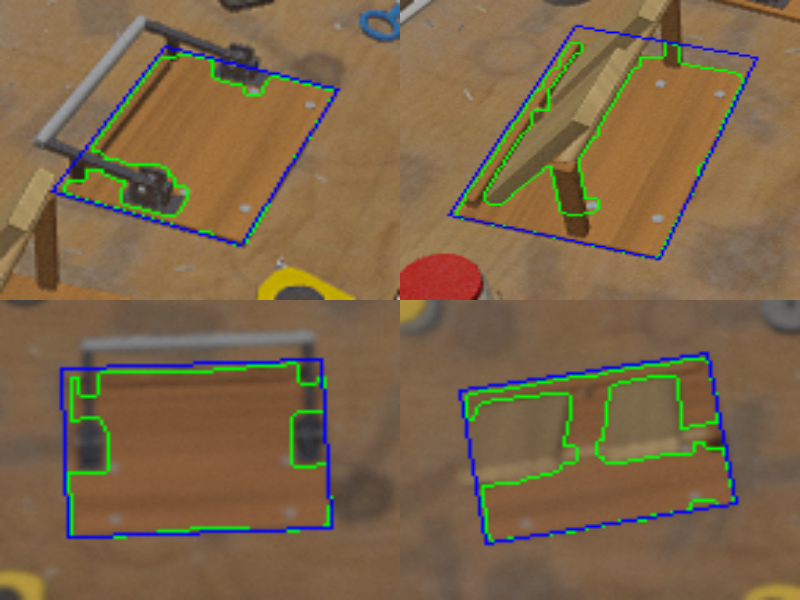

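```bash
python3 - <<'E'
from h import *
from scipy.spatial.transform import Rotation as Ro
s=np.load("/tmp/wrist0.npz"); q=sense()
T=Ro.from_euler('xyz',q['tool_rot'],degrees=True).as_matrix()
C=-s["R"].T@s["t"]; print("cam in tool",T.T@(C-q['ee_pos'])); print("cam axes in tool\n",(s["R"]@T).round(3), s["camera_matrix"])
t=np.load("/tmp/top0.npz"); X=cloud(t)
for u in(260,320,370,420): print(u,[(r,X[r,u].round(3).tolist()) for r in(140,155,160,164,168,175)])
sc=np.load("/tmp/scene0.npz"); X=cloud(sc)
# board top edges, depth: points above .15 in rack region
m=(X[...,2]>.14)&(X[...,0]>.4)&(X[...,0]<.6)&(X[...,1]>.05)&(X[...,1]<.33)
p=X[m]; print(p.min(0),p.max(0))
# bar from scene: grey pixels; raise prop region
v,u=np.nonzero((X[...,2]>.03)&(X[...,2]<.08)&(X[...,0]>.6)&(X[...,0]<.68)&(X[...,1]>-.33)&(X[...,1]<.0)); print(np.c_[u,v][:0]); b=X[v,u]; print(len(b),b.min(0),b.max(0),np.median(b,0))
E
```

```text
cam in tool [ 0.07093534  0.00070943 -0.14155766]
cam axes in tool
 [[ 0.     1.     0.   ]
 [-0.961  0.    -0.277]
 [-0.277 -0.     0.961]] [[338.90157013   0.         319.6356655 ]
 [  0.         338.90157013 238.86960375]
 [  0.           0.           1.        ]]
260 [(140, [0.834, 0.161, 0.137]), (155, [0.787, 0.161, 0.137]), (160, [0.772, 0.161, 0.137]), (164, [0.761, 0.162, 0.128]), (168, [0.78, 0.179, -0.002]), (175, [0.756, 0.179, -0.002])]
320 [(140, [0.834, -0.022, 0.129]), (155, [0.787, -0.021, 0.13]), (160, [0.768, -0.021, 0.142]), (164, [0.757, -0.021, 0.135]), (168, [0.777, -0.021, 0.001]), (175, [0.753, -0.02, 0.001])]
370 [(140, [0.786, -0.159, 0.284]), (155, [0.776, -0.171, 0.162]), (160, [0.769, -0.174, 0.131]), (164, [0.755, -0.173, 0.135]), (168, [0.774, -0.186, 0.004]), (175, [0.751, -0.186, 0.002])]
420 [(140, [0.783, -0.296, 0.288]), (155, [0.752, -0.303, 0.245]), (160, [0.766, -0.326, 0.134]), (164, [0.754, -0.325, 0.133]), (168, [0.773, -0.352, 0.001]), (175, [0.749, -0.351, 0.003])]
[0.50414742 0.09880735 0.14005926] [0.57610265 0.30451273 0.19874933]
[]
477 [ 0.60005006 -0.27681853  0.03004073] [ 0.64877649 -0.05225049  0.06323353] [ 0.63352546 -0.15318857  0.05541618]
```

play_rows(steps=[[[0,0,-0.01],[0,0,-8.16]],[[0,0,-0.01],[0,0,-8.16]],[[0,0,-0.01],[0,0,-8.16]],[[0,0,-0.01],[0,0,-8.16]],[[0,0,-0.01],[0,0,-8.16]],[[0,0,-0.01],[0,0,-8.16]],[[0,0,-0.01],[0,0,-8.16]],[[0,0,-0.01],[0,0,-8.16]]], gripper=1, squeeze=40)

```text
clock: 0.95
ee_pos: [0.2562, -0.5146, 0.3113]
tool_rot: [-180.0, -0.0, 92.1]
contact_force: [-0.8, -0.0, -0.1]
finger_gap: 0.0854
```

play_rows(steps=[[[0.034,0.035,0],[0,0,0]],[[0.034,0.035,0],[0,0,0]],[[0.034,0.035,0],[0,0,0]],[[0.034,0.035,0],[0,0,0]],[[0.034,0.035,0],[0,0,0]],[[0.034,0.035,0],[0,0,0]],[[0.034,0.035,0],[0,0,0]],[[0.034,0.035,0],[0,0,0]],[[0.034,0.035,0],[0,0,0]],[[0.034,0.035,0],[0,0,0]]])

```text
clock: 1.95
ee_pos: [0.5968, -0.1625, 0.311]
tool_rot: [-180.0, -0.0, 91.7]
contact_force: [0.5, -0.6, 0.9]
finger_gap: 0.0853
```

```bash
python3 - <<'E'
from h import *
s=snapshot("wrist"); cv2.imwrite("pics/wrist1.png",s["img"]); np.savez("/tmp/wrist1.npz",**s)
q=sense(); print(q['clock'],q['ee_pos'],q['tool_rot'],q['q'])
E
```

```text
2.0 [ 0.6005437  -0.15649691  0.31065679] [179.85713601  -0.22798297  92.02185613] [-25.68849162  13.08837822  79.72646048   0.26859611  87.16472535
 -27.72330172]
```

View pics/wrist1.png

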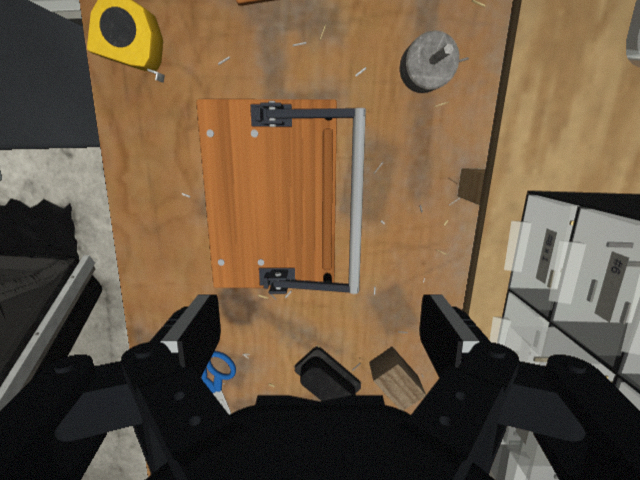

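The wrist view shows the base with corners near (198,98), (336,98) and (213,290). The bar runs from (359,110) to (353,291). I'll fit both.

```bash
python3 - <<'E'
from h import *
s=np.load("/tmp/wrist1.npz"); hsv=cv2.cvtColor(cv2.GaussianBlur(s["img"],(3,3),0),cv2.COLOR_BGR2HSV)
print(hsv[200,250],hsv[200,310],hsv[200,390],hsv[200,358])
m=np.zeros((480,640),np.uint8); m[80:300,180:350]=((hsv[80:300,180:350,1]>165)&(hsv[80:300,180:350,0]<18))
m=cv2.morphologyEx(m,cv2.MORPH_OPEN,np.ones((5,5)))
N,L,st,_=cv2.connectedComponentsWithStats(m);k=1+np.argmax(st[1:,4]);m=(L==k).astype(np.uint8);print(st[k])
def line(P): 
    vx,vy,x,y=cv2.fitLine(np.array(P,np.float32),cv2.DIST_HUBER,0,.01,.01).ravel(); return vx,vy,x,y
near=[(np.nonzero(m[r])[0][0]-.5,r) for r in range(110,280)]
far=[(np.nonzero(m[r])[0][-1]+.5,r) for r in range(140,260)]
left=[(c,np.nonzero(m[:,c])[0][0]-.5) for c in range(205,245)]
right=[(c,np.nonzero(m[:,c])[0][-1]+.5) for c in range(220,255)]
for n,P,z in(("near",near,.012),("far",far,.012),("left",left,.012),("right",right,.012)):
    W=ray(s,P,z)[:,:2]; l=line(W); print(n,np.round(l,4),np.degrees(np.arctan2(l[1],l[0])))
g=(hsv[...,1]<60)&(hsv[...,2]>90)
bar=[]
for r in range(125,280):
    c=np.nonzero(g[r,335:380])[0]
    if len(c)>6: bar.append((335+c.mean(),r,len(c)))
bar=np.array(bar); print(len(bar),bar[:,2].mean())
W=ray(s,bar[:,:2],.0525)[:,:2]; l=line(W); print("bar",np.round(l,4),np.degrees(np.arctan2(l[1],l[0])))
X=cloud(s); b=X[bar[:,1].astype(int),bar[:,0].astype(int)]; print(np.nanmedian(b,0))
cv2.imwrite("pics/m1.png",m*255)
E
```

```text
[ 14 165 172] [ 14 171 155] [ 15 126 154] [100   5 169]
[  198   100   138   179 14740]Traceback (most recent call last):
  File "<stdin>", line 9, in <module>
IndexError: index 0 is out of bounds for axis 0 with size 0
```

```bash
cat > fit.py <<'E'
from h import *
def line(P): 
    return cv2.fitLine(np.array(P,np.float32),cv2.DIST_HUBER,0,.001,.001).ravel()
E
python3 - <<'E'
from fit import *
s=np.load("/tmp/wrist1.npz"); hsv=cv2.cvtColor(cv2.GaussianBlur(s["img"],(3,3),0),cv2.COLOR_BGR2HSV)
m=np.zeros((480,640),np.uint8); m[80:300,180:350]=((hsv[80:300,180:350,1]>146)&(hsv[80:300,180:350,0]<18))
m=cv2.morphologyEx(m,cv2.MORPH_OPEN,np.ones((5,5)))
m=cv2.morphologyEx(m,cv2.MORPH_CLOSE,np.ones((5,5)))
N,L,st,_=cv2.connectedComponentsWithStats(m);k=1+np.argmax(st[1:,4]);m=(L==k).astype(np.uint8);print(st[k])
R=lambda a,f:[f(i) for i in a]
near=[(np.nonzero(m[r])[0][0]-.5,r) for r in range(115,270)]
far=[(np.nonzero(m[r])[0][-1]+.5,r) for r in range(140,255)]
left=[(c,np.nonzero(m[:,c])[0][0]-.5) for c in range(205,245)]
right=[(c,np.nonzero(m[:,c])[0][-1]+.5) for c in range(222,255)]
for n,P,z in(("near",near,.012),("far",far,.012),("left",left,.012),("right",right,.012)):
    W=ray(s,P,z)[:,:2]; l=line(W); print(n,np.round(l,4),np.degrees(np.arctan2(l[1],l[0])))
g=(hsv[...,1]<60)&(hsv[...,2]>90)
bar=[]
for r in range(125,280):
    c=np.nonzero(g[r,335:380])[0]
    if len(c)>6: bar.append((335+c.mean(),r,len(c)))
bar=np.array(bar); print(len(bar),bar[:,2].mean())
W=ray(s,bar[:,:2],.0525)[:,:2]; l=line(W); print("bar",np.round(l,4),np.degrees(np.arctan2(l[1],l[0])))
X=cloud(s); b=X[bar[:,1].astype(int),bar[:,0].astype(int)]; print(np.nanmedian(b,0))
bb=g[:,335:380].any(1); print("bar rows",np.nonzero(bb)[0][[0,-1]])
cv2.imwrite("pics/m1.png",m*255)
E
```

```text
[  196    98   141   190 21397]
near [ 0.0299 -0.9996  0.4469 -0.1629] -88.28657
far [ 0.027  -0.9996  0.6179 -0.1755] -88.455444
left [ 0.9995  0.0306  0.4779 -0.0466] 1.7544578
right [ 0.9995  0.0309  0.4852 -0.2946] 1.7720035
155 11.522580645161291
bar [ 0.0283 -0.9996  0.6412 -0.1629] -88.3804
[ 0.63988732 -0.15966807  0.05810024]
bar rows [ 68 294]
```

View pics/m1.png

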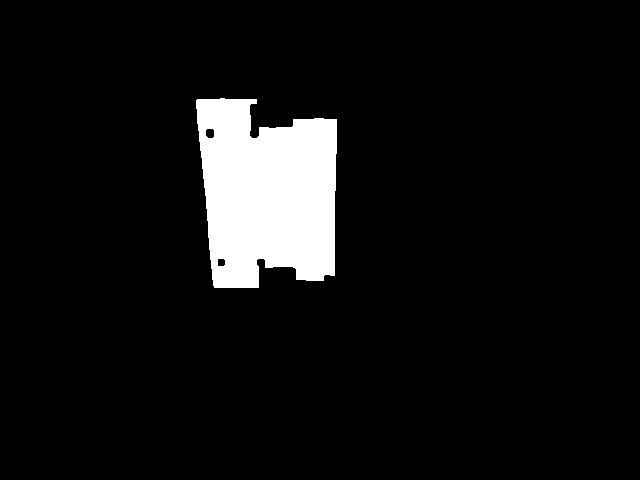

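play_rows(steps=[[[0,0,0],[0,0,0]]], gripper=0)

```text
clock: 2.1
ee_pos: [0.5969, -0.1616, 0.3104]
tool_rot: [-179.9, -0.0, 92.0]
contact_force: [-1.2, 0.3, -0.5]
finger_gap: 0.073
```

play_rows(steps=[[[0,0,0],[0,0,0]]])

```text
clock: 2.2
ee_pos: [0.5954, -0.1642, 0.3107]
tool_rot: [-179.9, -0.0, 91.8]
contact_force: [-0.4, -0.7, -0.4]
finger_gap: 0.0592
```

```bash
cat > easel.py <<'E'
from fit import *
s=snapshot("wrist"); np.savez("/tmp/wrist2.npz",**s)
hsv=cv2.cvtColor(cv2.GaussianBlur(s["img"],(3,3),0),cv2.COLOR_BGR2HSV)
m=np.zeros((480,640),np.uint8); m[70:310,170:350]=((hsv[70:310,170:350,1]>146)&(hsv[70:310,170:350,0]<18))
m=cv2.morphologyEx(m,cv2.MORPH_OPEN,np.ones((5,5)))
m=cv2.morphologyEx(m,cv2.MORPH_CLOSE,np.ones((5,5)))
N,L,st,_=cv2.connectedComponentsWithStats(m);k=1+np.argmax(st[1:,4]);m=(L==k).astype(np.uint8);print(st[k])
near=[(np.nonzero(m[r])[0][0]-.5,r) for r in range(120,265)]
left=[(c,np.nonzero(m[:,c])[0][0]-.5) for c in range(205,240)]
right=[(c,np.nonzero(m[:,c])[0][-1]+.5) for c in range(222,250)]
for n,P,z in(("near",near,.012),("left",left,.012),("right",right,.012)):
    W=ray(s,P,z)[:,:2]; l=line(W); print(n,np.round(l,4),np.degrees(np.arctan2(l[1],l[0])))
g=(hsv[...,1]<60)&(hsv[...,2]>90)
bar=[]
for r in range(125,280):
    c=np.nonzero(g[r,335:380])[0]
    if len(c)>6: bar.append((335+c.mean(),r,len(c)))
bar=np.array(bar)
W=ray(s,bar[:,:2],.0525)[:,:2]; l=line(W); print("bar",np.round(l,4),np.degrees(np.arctan2(l[1],l[0])))
print(sense()['ee_pos'])
E
python3 easel.py
```

```text
[  197    97   141   190 21433]
near [ 0.0286 -0.9996  0.4466 -0.1527] -88.36032
left [ 0.9995  0.0312  0.4743 -0.0463] 1.7874238
right [ 0.9962  0.0875  0.4777 -0.2944] 5.0201063
bar [ 0.0275 -0.9996  0.6404 -0.1346] -88.42218
[ 0.59510974 -0.16495194  0.31090383]
```

play_rows(steps=[[[0,0.0057,0.03],[0,0,0]],[[0,0.0057,0.035],[0,0,0]],[[0,0.0057,0.035],[0,0,0]],[[0,0.0057,0.035],[0,0,0]],[[0,0.0057,0.035],[0,0,0]],[[0,0.0057,0.035],[0,0,0]],[[0,0.0057,0.028],[0,0,0]],[[0,0.0055,0.02],[0,0,0]],[[0,0,0.013],[0,0,0]],[[0,0,0.007],[0,0,0]]])

```text
clock: 3.25
ee_pos: [0.6399, -0.164, 0.0371]
tool_rot: [-179.9, -0.0, 91.6]
contact_force: [0.0, 0.4, 0.4]
finger_gap: 0.043
```

play_rows(steps=[[[0,0,0],[0,0,0]],[[0,0,0],[0,0,0]],[[0,0,0],[0,0,0]],[[0,0,0],[0,0,0]]], gripper=-1, squeeze=30)

```text
clock: 3.65
ee_pos: [0.6404, -0.1636, 0.0395]
tool_rot: [-179.9, 0.1, 91.7]
contact_force: [-5.2, -1.5, 1.0]
finger_gap: 0.0128
```

play_rows(steps=[[[0,-0.0046,-0.017],[0,0,0]],[[0,-0.0074,-0.016],[0,0,0]],[[0,-0.0101,-0.0144],[0,0,0]],[[0,-0.0124,-0.0124],[0,0,0]],[[0,-0.0144,-0.0101],[0,0,0]],[[0,-0.016,-0.0074],[0,0,0]],[[0,-0.017,-0.0046],[0,0,0]],[[0,-0.0175,-0.0015],[0,0,0]]])

```text
clock: 4.45
ee_pos: [0.5454, -0.1666, 0.1268]
tool_rot: [179.4, 0.2, 91.7]
contact_force: [3.7, 2.5, 0.1]
finger_gap: 0.0126
```

play_rows(steps=[[[0,-0.009,0.0004],[0,0,0]],[[0,-0.0086,0.0011],[0,0,0]],[[0,-0.005,0.001],[0,0,0]],[[0,-0.0035,0.0009],[0,0,0]],[[0,0,0],[0,0,0]]])

```text
clock: 4.95
ee_pos: [0.5172, -0.1674, 0.1218]
tool_rot: [179.7, 0.1, 91.7]
contact_force: [-2.2, 2.0, 10.8]
finger_gap: 0.0124
```

play_rows(steps=[[[0,0,0],[0,0,0]],[[0,0,0],[0,0,0]],[[0,0,-0.01],[0,0,0]],[[0,0,-0.03],[0,0,0]],[[0,0,-0.04],[0,0,0]],[[0,0,-0.04],[0,0,0]],[[0,0,-0.03],[0,0,0]],[[0,0,-0.01],[0,0,0]]], gripper=0)

```text
clock: 5.75
ee_pos: [0.5172, -0.1676, 0.2832]
tool_rot: [179.7, 0.2, 91.7]
contact_force: [0.5, -0.1, -0.9]
finger_gap: 0.0428
```

```bash
python3 - <<'E'
from h import *
s=snapshot("scene"); np.savez("/tmp/scene1.npz",**s)
cv2.imwrite("pics/sc1.png",cv2.resize(s["img"][150:350,200:420],None,fx=2.8,fy=2.8,interpolation=cv2.INTER_CUBIC))
q=sense(); print(q['clock'],q['ee_pos'],q['tool_rot'])
E
```

```text
5.8 [ 0.51712869 -0.16756226  0.28275549] [179.68015951   0.20528338  91.7453673 ]
```

View pics/sc1.png

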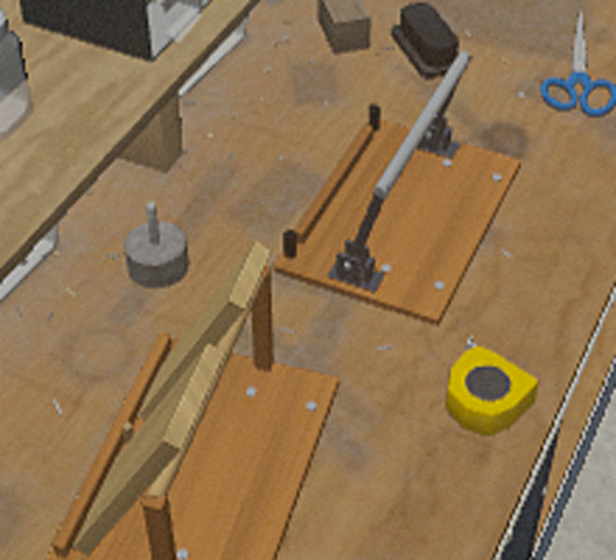

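play_rows(steps=[[[0.03,0,-0.01],[0,0,-1]],[[0.045,0,-0.01],[0,0,-1]],[[0.047,0,-0.01],[0,0,-1]],[[0.047,0,-0.01],[0,0,-1]],[[0.047,0,-0.01],[0,0,-1]],[[0.047,0,-0.01],[0,0,-1]],[[0.047,0,-0.01],[0,0,-0.9]],[[0.047,0,-0.01],[0,0,-0.9]],[[0.035,0,0],[0,0,0]],[[0.018,0,0],[0,0,0]]])

```text
clock: 6.8
ee_pos: [0.4719, 0.2434, 0.3569]
tool_rot: [-179.9, -0.0, 99.7]
contact_force: [-0.8, 0.0, 0.7]
finger_gap: 0.043
```

play_rows(steps=[[[0.005,0.02,0],[0,0,0]],[[0,0.01,0],[0,0,0]],[[0,0,0],[0,0,0]]])

```text
clock: 7.1
ee_pos: [0.5024, 0.2502, 0.3564]
tool_rot: [-179.8, 0.0, 99.5]
contact_force: [0.2, 0.6, 0.2]
finger_gap: 0.0426
```

```bash
python3 - <<'E'
from h import *
s=snapshot("wrist"); np.savez("/tmp/wrist3.npz",**s)
cv2.imwrite("pics/wrist3.png",s["img"])
q=sense(); print(q['clock'],q['ee_pos'],q['tool_rot'],q['q'])
E
```

```text
7.15 [0.50199274 0.24992824 0.35680719] [-1.79839102e+02  2.27340777e-02  9.94938623e+01] [ 1.43463009e+01  4.31676024e+00  8.44770918e+01 -9.04474950e-03
  9.13683926e+01  4.85226725e+00]
```

View pics/wrist3.png

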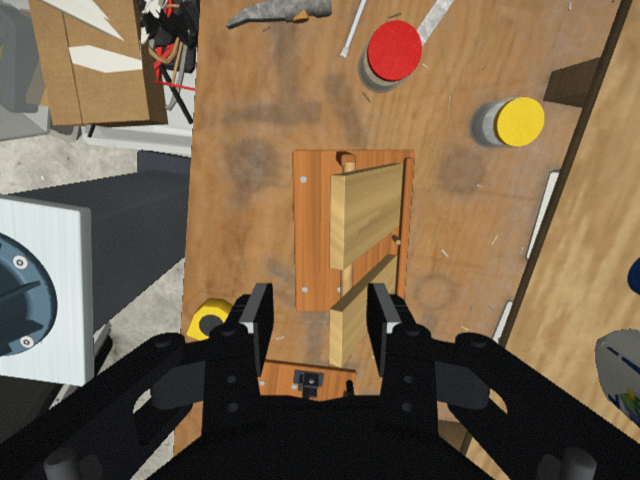

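```bash
python3 - <<'E'
import cv2
a=cv2.imread("pics/wrist3.png")[140:380,280:420]; cv2.imwrite("pics/w3z.png",cv2.resize(a,None,fx=2.5,fy=2.5,interpolation=cv2.INTER_CUBIC))
from h import *
hsv=cv2.cvtColor(cv2.imread("pics/wrist3.png"),cv2.COLOR_BGR2HSV)
for r in(200,220,310): print(r,[tuple(hsv[r,c]) for c in range(324,366,3)])
E
```

```text
200 [(np.uint8(13), np.uint8(168), np.uint8(190)), (np.uint8(14), np.uint8(163), np.uint8(189)), (np.uint8(18), np.uint8(125), np.uint8(169)), (np.uint8(20), np.uint8(117), np.uint8(209)), (np.uint8(21), np.uint8(116), np.uint8(208)), (np.uint8(19), np.uint8(118), np.uint8(203)), (np.uint8(18), np.uint8(115), np.uint8(206)), (np.uint8(19), np.uint8(121), np.uint8(166)), (np.uint8(19), np.uint8(117), np.uint8(161)), (np.uint8(20), np.uint8(123), np.uint8(160)), (np.uint8(20), np.uint8(117), np.uint8(165)), (np.uint8(18), np.uint8(121), np.uint8(165)), (np.uint8(19), np.uint8(117), np.uint8(174)), (np.uint8(19), np.uint8(122), np.uint8(171))]
220 [(np.uint8(14), np.uint8(171), np.uint8(185)), (np.uint8(14), np.uint8(168), np.uint8(184)), (np.uint8(18), np.uint8(126), np.uint8(188)), (np.uint8(20), np.uint8(116), np.uint8(202)), (np.uint8(19), np.uint8(114), np.uint8(197)), (np.uint8(19), np.uint8(114), np.uint8(210)), (np.uint8(20), np.uint8(113), np.uint8(215)), (np.uint8(19), np.uint8(123), np.uint8(170)), (np.uint8(18), np.uint8(122), np.uint8(167)), (np.uint8(18), np.uint8(121), np.uint8(168)), (np.uint8(20), np.uint8(118), np.uint8(162)), (np.uint8(19), np.uint8(132), np.uint8(159)), (np.uint8(20), np.uint8(120), np.uint8(166)), (np.uint8(19), np.uint8(120), np.uint8(177))]
310 [(np.uint8(14), np.uint8(163), np.uint8(175)), (np.uint8(14), np.uint8(162), np.uint8(187)), (np.uint8(19), np.uint8(119), np.uint8(190)), (np.uint8(19), np.uint8(124), np.uint8(171)), (np.uint8(18), np.uint8(124), np.uint8(144)), (np.uint8(19), np.uint8(122), np.uint8(94)), (np.uint8(18), np.uint8(126), np.uint8(99)), (np.uint8(19), np.uint8(123), np.uint8(159)), (np.uint8(19), np.uint8(120), np.uint8(163)), (np.uint8(18), np.uint8(118), np.uint8(166)), (np.uint8(19), np.uint8(116), np.uint8(167)), (np.uint8(19), np.uint8(120), np.uint8(168)), (np.uint8(19), np.uint8(121), np.uint8(171)), (np.uint8(19), np.uint8(119), np.uint8(173))]
```

View pics/w3z.png

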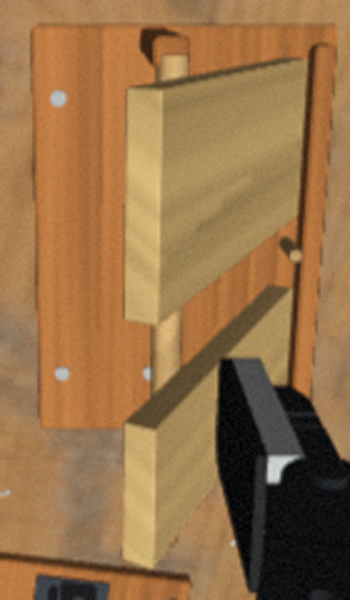

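```bash
python3 - <<'E'
from h import *
s=np.load("/tmp/wrist3.npz")
U=lambda a:np.array(a,float)/2.5+[280-.3,140-.3]
b=ray(s,U([(32,27),(40,427),(335,25),(190,428)]),.012)[:,:2]; d=b[0]-b[1]; print("base",b.round(4).tolist(),np.linalg.norm(d),np.degrees(np.arctan2(-d[0],d[1])))
for n,nr,fr in(("wide",[(126,86),(126,319)],[(162,90),(157,324)]),("narrow",[(126,421),(124,560)],[(156,428),(153,568)])):
    N=ray(s,U(nr),.1888)[:,:2];F=ray(s,U(fr),.1958)[:,:2]
    d=N[0]-N[1];e=F[0]-F[1]
    print(n,N.round(4).tolist(),F.round(4).tolist(),np.linalg.norm(d),np.linalg.norm(e),"yaw",np.degrees(np.arctan2(-d[0],d[1])),np.degrees(np.arctan2(-e[0],e[1])),"c",np.r_[N,F].mean(0))
# rack prediction
y=np.radians(9.4); c,sn=np.cos(y),np.sin(y)
near=(b[0]+b[1])/2; o=near+.05*np.array([c,sn]); print("origin",o)
for Y in(.06,-.06): print(o+np.array([c*.0041-sn*Y,sn*.0041+c*Y]))
E
```

```text
base [[0.4555, 0.3003], [0.4959, 0.0573], [0.6211, 0.3292], [0.5901, 0.0725]] 0.2463243817835516 9.443493362606498
wide [[0.5051, 0.2924], [0.5207, 0.2043]] [[0.5176, 0.2938], [0.5321, 0.2069]] 0.08949580346308153 0.08809971107638775 yaw 10.024275470555484 9.460666944337303 c [0.5188664  0.24936011]
narrow [[0.5284, 0.1611], [0.5389, 0.0965]] [[0.5398, 0.1636], [0.5504, 0.0998]] 0.06537891309419068 0.06471116891002196 yaw 9.279111154646284 9.480453229747532 c [0.53935663 0.13023973]
origin [0.5250327  0.18692957]
[0.51927809 0.24679354]
[0.5388772  0.12840488]
```

play_rows(steps=[[[0,0,0],[-7,0,0]],[[0,0,0],[-7,0,0]],[[0,0,0],[-7,0,0]],[[0,0,0],[-7,0,0]],[[-0.001,-0.016,0.025],[0,0,0]],[[-0.001,-0.016,0.025],[0,0,0]],[[-0.001,-0.016,0.025],[0,0,0]],[[-0.0012,-0.0144,0.016],[0,0,0]],[[0,0,0.008],[0,0,0]],[[0,0,0],[0,0,0]]])

```text
clock: 8.15
ee_pos: [0.4941, 0.2443, 0.2407]
tool_rot: [152.1, 0.0, 99.5]
contact_force: [-0.1, 0.2, 0.6]
finger_gap: 0.0431
```

```bash
cat > rel.py <<'E'
# target top-centre world (x,y), z top, yaw ; prints tool-frame offsets from current measured pose to TCP `d` below top along board
import sys
from h import *
from scipy.spatial.transform import Rotation as Ro
def tool(yaw,lean=28):
    y=np.radians(yaw);l=np.radians(lean)
    xp=np.array([np.cos(y),np.sin(y),0]);up=np.array([0,0,1.])
    return np.c_[[-np.sin(y),np.cos(y),0],xp*np.cos(l)+up*np.sin(l),xp*np.sin(l)-up*np.cos(l)]
def rep(top,yaw,d):
    q=sense(); T=Ro.from_euler('xyz',q['tool_rot'],degrees=True).as_matrix()
    W=tool(yaw); g=np.array(top)+W[:,2]*d
    print(round(q['clock'],2),"pos",q['ee_pos'].round(4),"goal",g.round(4),"shift in goal tool axes mm",(1e3*W.T@(g-q['ee_pos'])).round(1),"turn deg",np.degrees(Ro.from_matrix(T.T@W).as_rotvec()).round(2),"F",q['contact_force'].round(1),"gap",round(q['finger_gap'],4))
E
python3 -c "
from rel import *
rep([.519,.2485,.1923],9.45,.036)
s=snapshot('wrist'); cv2.imwrite('pics/w4.png',s['img'])"
```

```text
8.15 pos [0.4941 0.2443 0.2407] goal [0.5357 0.2513 0.1605] shift in goal tool axes mm [ 0.1 -0.4 90.6] turn deg [-0.09  0.    0.04] F [-0.1  0.2  0.6] gap 0.0431
```

View pics/w4.png

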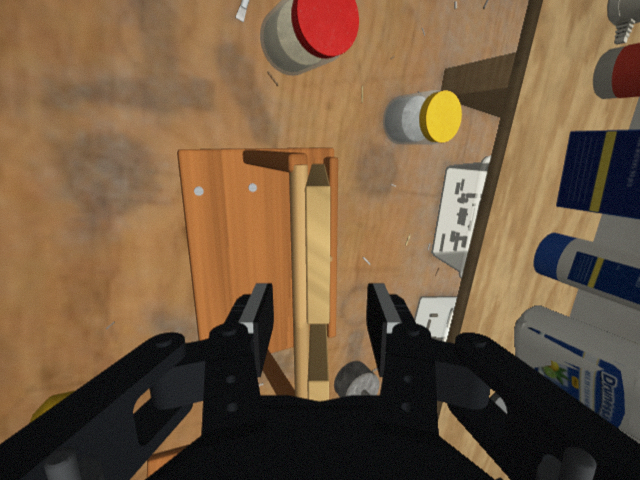

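play_rows(steps=[[[0,0,0.015],[0,0,0]],[[0,0,0.02],[0,0,0]],[[0,0,0.02],[0,0,0]],[[0,0,0.016],[0,0,0]],[[0,0,0.012],[0,0,0]],[[0,0,0.007],[0,0,0]],[[0,0,0],[0,0,0]]])

```text
clock: 8.9
ee_pos: [0.5362, 0.252, 0.162]
tool_rot: [152.0, 0.0, 99.5]
contact_force: [-0.1, 0.0, -0.9]
finger_gap: 0.0427
```

play_rows(steps=[[[0,0,0],[0,0,0]],[[0,0,0],[0,0,0]],[[0,0,0],[0,0,0]],[[0,0,0],[0,0,0]]], gripper=-1, squeeze=40)

```text
clock: 9.3
ee_pos: [0.5355, 0.2521, 0.1624]
tool_rot: [152.0, -0.0, 99.6]
contact_force: [-4.4, 0.3, 3.6]
finger_gap: 0.0146
```

play_rows(steps=[[[0,0,-0.01],[0,0,0]],[[0,0.001,-0.02],[0,0,0]],[[0,0.001,-0.03],[0,0,0]],[[0,0,-0.03],[0,0,0]],[[0,0,-0.03],[0,0,0]],[[0,0,-0.025],[0,0,0]],[[0,0,-0.015],[0,0,0]],[[0,0,-0.01],[0,0,0]]])

```text
clock: 10.1
ee_pos: [0.4588, 0.2392, 0.3155]
tool_rot: [151.8, -0.0, 99.6]
contact_force: [-0.7, 0.0, -1.5]
finger_gap: 0.0147
```

play_rows(steps=[[[-0.015,-0.003,-0.0015],[0,-0.457,0.861]],[[-0.03,-0.006,-0.003],[0,-0.457,0.861]],[[-0.035,-0.007,-0.0035],[0,-0.457,0.861]],[[-0.038,-0.007,-0.004],[0,-0.457,0.861]],[[-0.038,-0.007,-0.004],[0,-0.457,0.861]],[[-0.038,-0.007,-0.004],[0,-0.457,0.861]],[[-0.038,-0.007,-0.004],[0,-0.457,0.861]],[[-0.038,-0.007,-0.004],[0,-0.457,0.861]],[[-0.035,-0.003,-0.002],[0,0,0]],[[-0.03,-0.003,-0.002],[0,0,0]]])

```text
clock: 11.1
ee_pos: [0.4223, -0.1024, 0.3148]
tool_rot: [152.0, 0.1, 91.7]
contact_force: [-0.4, -0.4, -1.2]
finger_gap: 0.0146
```

play_rows(steps=[[[-0.02,0,0],[0,0,0]],[[-0.01,0,0],[0,0,0]],[[0,0,0],[0,0,0]]])

```text
clock: 11.4
ee_pos: [0.4236, -0.1313, 0.3143]
tool_rot: [152.0, -0.0, 91.6]
contact_force: [0.3, -0.3, -1.0]
finger_gap: 0.0143
```

```bash
python3 -c "
from rel import *
rep([.4998,-.1363,.1923],1.7,.0342-.17)
s=snapshot('scene'); cv2.imwrite('pics/s5.png',s['img'][100:400,150:550])
s=snapshot('wrist'); cv2.imwrite('pics/w5.png',s['img']); np.savez('/tmp/w5.npz',**s)"
```

```text
11.4 pos [ 0.4236 -0.1313  0.3143] goal [ 0.4361 -0.1382  0.3122] shift in goal tool axes mm [-7.2  9.8  7.6] turn deg [-0.04  0.01 -0.09] F [ 0.3 -0.3 -1. ] gap 0.0143
```

View pics/s5.png

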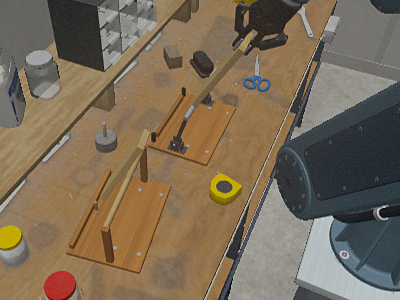

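View pics/w5.png

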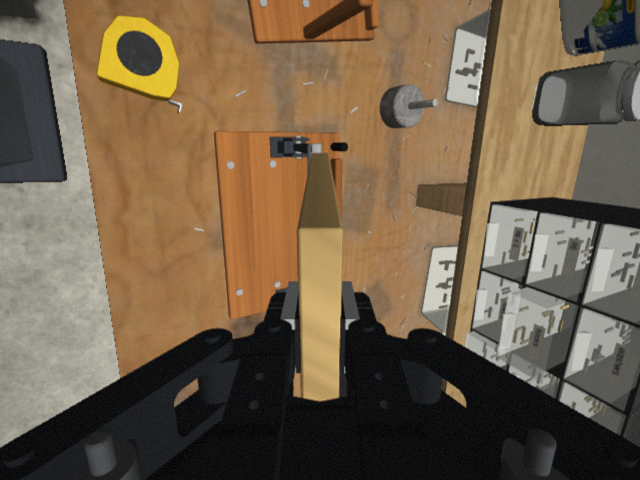

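play_rows(steps=[[[-0.0036,0.0055,0.002],[0,0,0]],[[-0.0036,0.0055,0.0056],[0,0,0]],[[0,0,0.015],[0,0,0]],[[0,0,0.025],[0,0,0]],[[0,0,0.03],[0,0,0]],[[0,0,0.03],[0,0,0]],[[0,0,0.025],[0,0,0]],[[0,0,0.015],[0,0,0]],[[0,0,0.01],[0,0,0]],[[0,0,0],[0,0,0]]])

```text
clock: 12.5
ee_pos: [0.5078, -0.1339, 0.1791]
tool_rot: [152.1, -0.1, 91.8]
contact_force: [-0.4, 0.0, -1.3]
finger_gap: 0.0147
```

```bash
python3 -c "
from rel import *
rep([.4998,-.1363,.1923],1.7,.0342)
s=snapshot('scene'); cv2.imwrite('pics/s6.png',cv2.resize(s['img'][120:280,280:440],None,fx=3.7,fy=3.7,interpolation=2))"
```

```text
12.5 pos [ 0.5078 -0.1339  0.1791] goal [ 0.5158 -0.1358  0.1621] shift in goal tool axes mm [-2.1 -0.9 18.8] turn deg [-0.12 -0.16  0.06] F [-0.4  0.  -1.3] gap 0.0147
```

View pics/s6.png

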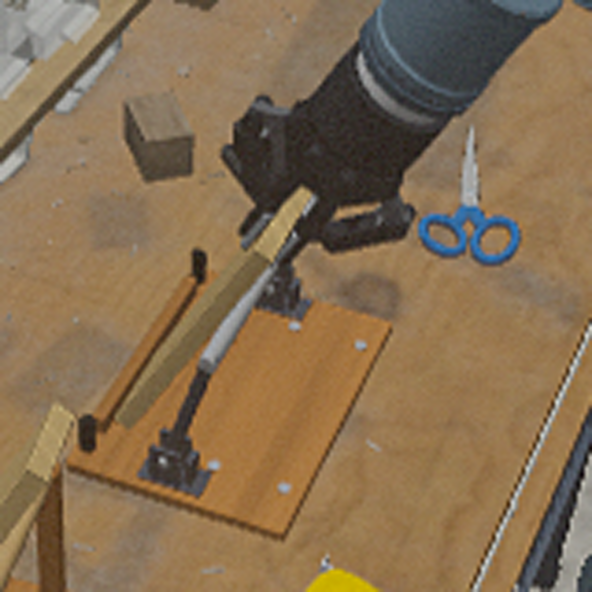

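play_rows(steps=[[[-0.001,0,0.005],[0,0,0]],[[-0.001,0,0.005],[0,0,0]],[[0,0,0.004],[0,0,0]],[[0,0,0.002],[0,0,0]],[[0,0,0],[0,0,0]]])

```text
clock: 13.05
ee_pos: [0.5148, -0.1368, 0.1659]
tool_rot: [152.1, -0.0, 91.7]
contact_force: [-1.3, -1.6, -2.8]
finger_gap: 0.0142
```

play_rows(steps=[[[0,0,0.001],[0,0,0]],[[0,0,0],[0,0,0]]])

```text
clock: 13.25
ee_pos: [0.5153, -0.1367, 0.1653]
tool_rot: [152.1, -0.0, 91.8]
contact_force: [-3.5, -0.4, 0.7]
finger_gap: 0.0145
```

play_rows(steps=[[[0,-0.0005,0.001],[0,0,0]],[[0,-0.0005,0.001],[0,0,0]],[[0,0,0],[0,0,0]]])

```text
clock: 13.55
ee_pos: [0.5157, -0.1368, 0.1641]
tool_rot: [152.0, 0.0, 91.8]
contact_force: [-10.8, 1.9, 8.8]
finger_gap: 0.0145
```

play_rows(steps=[[[0,0,0],[0,0,0]],[[0,0,0],[0,0,0]],[[0,0,0],[0,0,0]]], gripper=0)

```text
clock: 13.85
ee_pos: [0.5163, -0.1371, 0.1639]
tool_rot: [151.9, 0.0, 91.7]
contact_force: [-0.5, -0.4, -0.3]
finger_gap: 0.0426
```

play_rows(steps=[[[0,0,-0.01],[0,0,0]],[[0,0,-0.02],[0,0,0]],[[0,0,-0.03],[0,0,0]],[[0,0,-0.04],[0,0,0]],[[0,0,-0.02],[0,0,0]],[[0,0,0],[0,0,0]]])

```text
clock: 14.45
ee_pos: [0.4601, -0.1399, 0.2735]
tool_rot: [151.7, 0.3, 91.7]
contact_force: [0.7, -0.8, -0.5]
finger_gap: 0.0425
```

```bash
python3 -c "
from rel import *
rep([.5392,.1295,.1923],9.45,.036)
s=snapshot('scene'); cv2.imwrite('pics/s7.png',cv2.resize(s['img'][120:280,280:440],None,fx=3.7,fy=3.7,interpolation=2))
s=snapshot('wrist'); cv2.imwrite('pics/w7.png',s['img']); np.savez('/tmp/w7.npz',**s)"
```

```text
14.45 pos [ 0.4601 -0.1399  0.2735] goal [0.5559 0.1323 0.1605] shift in goal tool axes mm [252.8  69.9 165.1] turn deg [ 0.28  3.94 -6.71] F [ 0.7 -0.8 -0.5] gap 0.0425
```

View pics/s7.png

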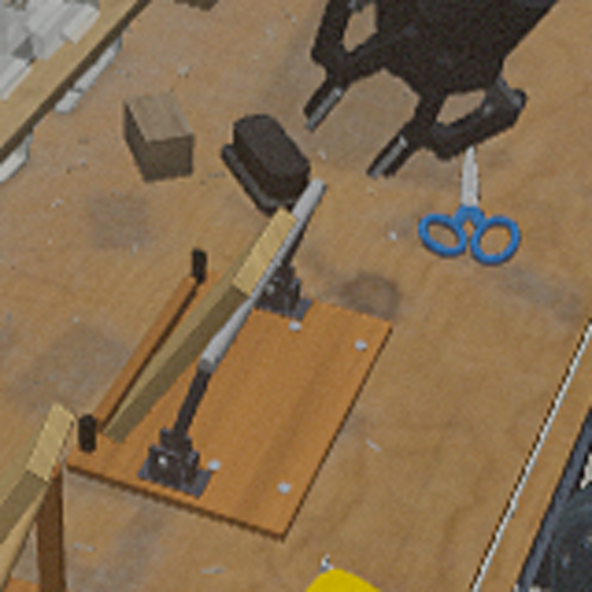

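View pics/w7.png

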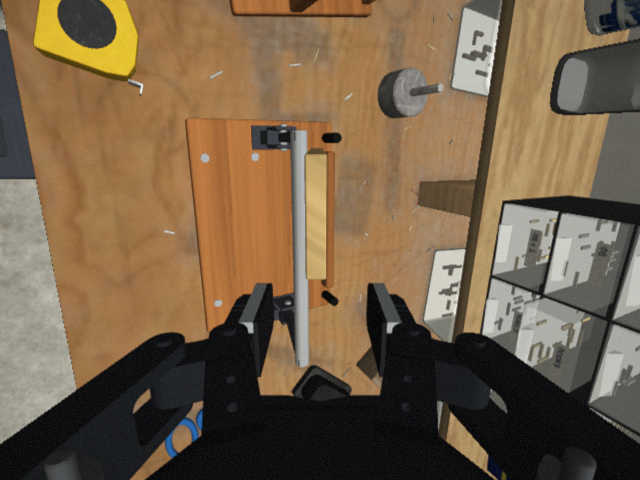

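The wide board stands home on the bar, its top edge running from (316,152) to (316,280). Next I'll measure its edges.

```bash
cat > top.py <<'E'
from fit import *
import sys
def topface(s,box,vmin=150):
    x0,x1,y0,y1=box; hsv=cv2.cvtColor(s["img"],cv2.COLOR_BGR2HSV)[y0:y1,x0:x1]
    m=((hsv[...,1]<140)&(hsv[...,1]>85)&(hsv[...,2]>vmin)).astype(np.uint8)
    m=cv2.morphologyEx(m,cv2.MORPH_OPEN,np.ones((5,5)))
    N,L,st,_=cv2.connectedComponentsWithStats(m); k=1+np.argmax(st[1:,4]); m=(L==k).astype(np.uint8)
    c=max(cv2.findContours(m,0,1)[0],key=len)[:,0]+[x0,y0]; 
    r=cv2.minAreaRect(c.astype(np.float32)); return c,r,m
E
python3 - <<'E'
from top import *
s=np.load("/tmp/w7.npz"); c,r,m=topface(s,(303,330,140,300)); print(r)
x0,y0,w,h=cv2.boundingRect(c.reshape(-1,1,2)); print(x0,y0,w,h)
x=x0+w/2
for P in([(x,y0-.5)],[(x,y0+h-.5)]): print(ray(s,P,.1923))
# in easel coords
O=np.array([.4967,-.1697]);a=np.radians(1.7)
for P in([(x,y0-.5)],[(x,y0+h-.5)]):
    d=ray(s,P,.1923)[0,:2]-O; print("easel",d@[np.cos(a),np.sin(a)],d@[-np.sin(a),np.cos(a)])
E
```

```text
((316.0, 216.0), (124.0, 20.0), 90.0)
306 154 21 125
[[ 0.49816047 -0.07632676  0.1923    ]]
[[ 0.5006672  -0.16495053  0.1923    ]]
easel 0.004229863213350671 0.0932888160425571
easel 0.0041063574318327 0.004629691435873379
```

```bash
python3 - <<'E'
from top import *
for f in("w5","w7"):
    s=np.load(f"/tmp/{f}.npz"); print(f,"cam",-s["R"].T@s["t"])
s=np.load("/tmp/w7.npz")
print("base left near corner, right near corner",ray(s,[(187,119),(207,331)],.012).round(4).tolist())
print("expected", [(.4967-.05-.125*.03*1,-.1697+.125-.0015),(.4967-.05+.0037,-.1697-.1265)])
K=s["camera_matrix"]
X=cloud(s); print("depth pts on top face",X[160,316].round(4),X[216,316].round(4),X[272,316].round(4))
for y in(-.0922,-.1822,-.0763,-.165): print(y,proj(s,[.4995,y,.1923]).round(1))
c=snapshot("scene")
np.savez("/tmp/s8.npz",**c)
from rel import *
rep([.5392,.1295,.1923],9.45,.036)
E
```

```text
w5 cam [ 0.35561927 -0.0625067   0.43939163]
w7 cam [ 0.39130485 -0.0710295   0.39583972]
base left near corner, right near corner [[0.4438, -0.0491, 0.012], [0.4491, -0.2914, 0.012]]
expected [(0.44295, -0.04619999999999999), (0.45039999999999997, -0.2962)]
depth pts on top face [ 0.4979 -0.0805  0.1922] [ 0.4994 -0.1185  0.1915] [ 0.5007 -0.1603  0.1912]
-0.0922 [[317.7 177.9]]
-0.1822 [[314.5 300.4]]
-0.0763 [[318.3 153.5]]
-0.165 [[315.1 278.8]]
14.6 pos [ 0.4593 -0.1383  0.2686] goal [0.5559 0.1323 0.1605] shift in goal tool axes mm [251.1  72.6 161. ] turn deg [-0.03  3.59 -6.84] F [ 0.8 -0.3 -1. ] gap 0.0429
```

```bash
python3 - <<'E'
from top import *
s=np.load("/tmp/w5.npz"); X=cloud(s)
for r in(180,220,226,232,240,300,360,390): print(r,X[r,320].round(4))
c=np.load("/tmp/s8.npz"); cv2.imwrite('pics/s8.png',cv2.resize(c['img'][130:270,280:420],None,fx=4.2,fy=4.2,interpolation=2))
for nm,y in(("img",-.0763),("cmd",-.0922),("imgR",-.165),("cmdR",-.1822)): print(nm,(proj(c,[[.4995,y,.1923]])-[280,130])*4.2)
w=np.load("/tmp/wrist3.npz");X=cloud(w); print([X[r,337].round(4).tolist() for r in (178,220,264)])
E
```

```text
180 [ 0.4412 -0.0796  0.2795]
220 [ 0.4089 -0.0865  0.3406]
226 [ 0.406  -0.0871  0.3461]
232 [ 0.4052 -0.0887  0.3476]
240 [ 0.4058 -0.0916  0.3466]
300 [ 0.4071 -0.1134  0.3455]
360 [ 0.409  -0.1392  0.3433]
390 [ 0.4098 -0.1531  0.3426]
img [[268.57541619 282.11247596]]
cmd [[279.49831589 266.27753166]]
imgR [[327.0396721  197.35675526]]
cmdR [[337.71434278 181.88166895]]
[[0.5116, 0.2904, 0.1925], [0.5186, 0.2525, 0.1917], [0.5263, 0.2101, 0.1924]]
```

View pics/s8.png

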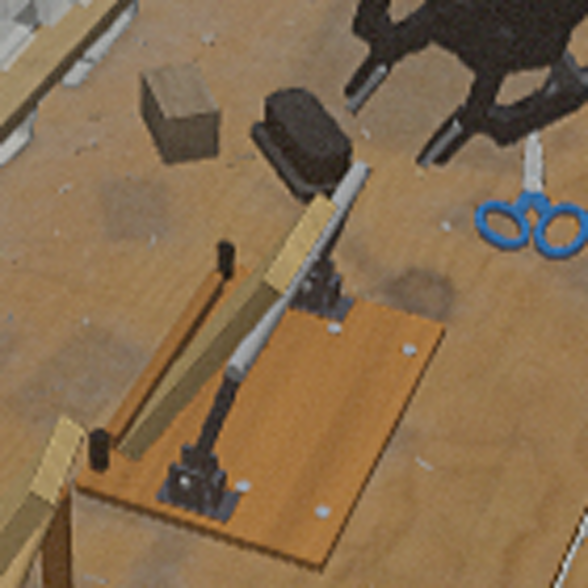

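play_rows(steps=[[[0,0,0],[0,0,0]]])

```text
clock: 14.7
ee_pos: [0.4592, -0.1379, 0.2678]
tool_rot: [152.1, -0.1, 91.8]
contact_force: [0.5, 0.1, -0.1]
finger_gap: 0.0428
```

```bash
python3 - <<'E'
from top import *
s=snapshot("wrist"); np.savez("/tmp/w9.npz",**s); c,r,m=topface(s,(303,330,140,300))
x0,y0,w,h=cv2.boundingRect(c.reshape(-1,1,2)); print(x0,y0,w,h); x=x0+w/2
O=np.array([.4967,-.1697]);a=np.radians(1.7)
for P in([(x,y0-.5)],[(x,y0+h-.5)]):
    d=ray(s,P,.1923)[0,:2]-O; print("easel",d@[np.cos(a),np.sin(a)],d@[-np.sin(a),np.cos(a)])
a=cv2.imread("pics/s7.png"); 
c=snapshot("scene"); b=cv2.resize(c['img'][120:280,280:440],None,fx=3.7,fy=3.7,interpolation=2)
cv2.imwrite("pics/d.png",cv2.absdiff(a,b)*3)
print(cv2.absdiff(a,b)[180:480,80:330].mean())
E
```

```text
310 158 20 125
easel 0.003982036200491288 0.09270773243963283
easel 0.004019080169282497 0.0046222847618017345
2.4807155555555553
```

play_rows(steps=[[[0.015,0.0035,0],[0,0.4,-0.8]],[[0.03,0.007,0.004],[0,0.45,-0.86]],[[0.036,0.008,0.008],[0,0.45,-0.86]],[[0.036,0.008,0.009],[0,0.45,-0.86]],[[0.036,0.008,0.009],[0,0.45,-0.86]],[[0.036,0.008,0.01],[0,0.5,-0.9]],[[0.033,0.008,0.01],[0,0.5,-0.9]],[[0.022,0.005,0.008],[0,0.46,-0.85]],[[0.01,0.003,0.004],[0,0,0]],[[0,0,0],[0,0,0]]])

```text
clock: 15.8
ee_pos: [0.5153, 0.1239, 0.2403]
tool_rot: [152.2, -0.1, 99.7]
contact_force: [0.3, -0.7, -0.3]
finger_gap: 0.0426
```

play_rows(steps=[[[0,0,0],[0,0,0]],[[0,0,0],[0,0,0]]])

```text
clock: 16.0
ee_pos: [0.5159, 0.1215, 0.2417]
tool_rot: [152.0, -0.0, 99.5]
contact_force: [-0.4, -0.1, -0.3]
finger_gap: 0.0429
```

```bash
python3 - <<'E'
from rel import *
rep([.5392,.1295,.1923],9.45,-.054)
s=snapshot("wrist"); np.savez("/tmp/w10.npz",**s); cv2.imwrite("pics/w10.png",s["img"])
E
```

```text
16.0 pos [0.5159 0.1215 0.2417] goal [0.5142 0.1253 0.24  ] shift in goal tool axes mm [ 4.  -1.8  1. ] turn deg [-0.03 -0.03  0.05] F [-0.4 -0.1 -0.3] gap 0.0429
```

View pics/w10.png

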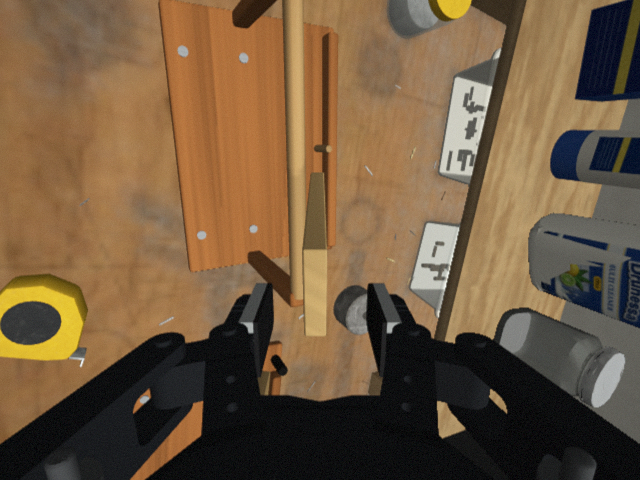

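```bash
python3 - <<'E'
from rel import *
s=np.load("/tmp/w10.npz")
P=ray(s,[(315.5,247.5),(315.5,335)],.1923); print(P, np.linalg.norm(P[0]-P[1]), P.mean(0))
d=P[0]-P[1]; print(np.degrees(np.arctan2(-d[0],d[1])))
rep(P.mean(0),9.45,.035)
E
```

```text
[[0.53799805 0.13315208 0.1923    ]
 [0.54770986 0.07381928 0.1923    ]] 0.060122383137100666 [0.54285395 0.10348568 0.1923    ]
9.295946151709005
16.05 pos [0.516  0.1214 0.2419] goal [0.5591 0.1062 0.1614] shift in goal tool axes mm [-22.   -2.5  89.9] turn deg [-0.01 -0.01  0.02] F [ 0.4 -0.7  0.3] gap 0.0431
```

```bash
python3 - <<'E'
from rel import *
s=np.load("/tmp/w10.npz")
print(ray(s,[(191,270),(161,0)],.012).round(4), -s["R"].T@s["t"])
X=cloud(s)
for r in(245,250,260,290,330,334): print(r,X[r,315].round(4))
c=snapshot("scene"); np.savez("/tmp/s11.npz",**c)
cv2.imwrite('pics/s11.png',cv2.resize(c['img'][190:390,200:340],None,fx=3,fy=3,interpolation=2))
top=np.array([[.5336,.1626,.1923],[.5446,.0981,.1923],[.538,.1332,.1923],[.5477,.0738,.1923]])
print(((proj(c,top)-[200,190])*3).round(0))
q=sense(); from scipy.spatial.transform import Rotation as Ro
T=Ro.from_euler('xyz',q['tool_rot'],degrees=True).as_matrix(); print("cam in tool",T.T@(-s["R"].T@s["t"]-q['ee_pos']),(s["R"]@T).round(3))
E
```

```text
[[0.4965 0.0582 0.012 ]
 [0.4566 0.2984 0.012 ]] [0.43922279 0.17947451 0.36675595]
245 [0.5375 0.1346 0.192 ]
250 [0.5348 0.1331 0.1979]
260 [0.5366 0.1265 0.1964]
290 [0.5417 0.1059 0.1931]
330 [0.5486 0.0757 0.1892]
334 [0.5492 0.0727 0.1891]
[[251. 205.]
 [280. 141.]
 [265. 175.]
 [292. 119.]]
cam in tool [ 6.99988739e-02  2.75033503e-05 -1.41179104e-01] [[ 0.001  1.     0.001]
 [-0.961  0.001 -0.277]
 [-0.277 -0.001  0.961]]
```

View pics/s11.png

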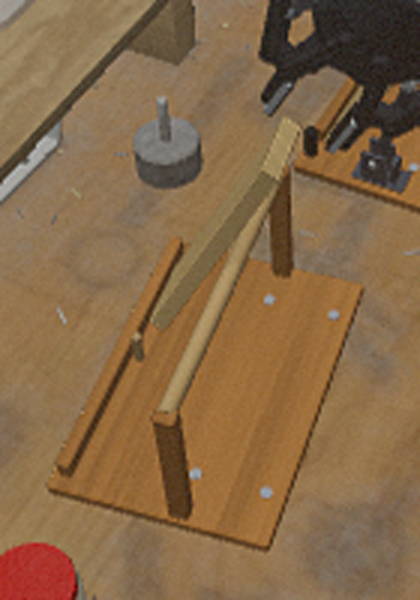

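```bash
python3 - <<'E'
from h import *
L=[np.load("/tmp/scene0.npz")["img"],np.load("/tmp/scene1.npz")["img"]]
z=np.zeros((480,640,3),np.uint8); z[100:400,150:550]=cv2.imread("pics/s5.png"); L.append(z)
L+= [np.load("/tmp/s8.npz")["img"],np.load("/tmp/s11.npz")["img"]]
cv2.imwrite("pics/seq.png",np.hstack([cv2.resize(i[210:330,245:310],None,fx=2.4,fy=2.4,interpolation=2) for i in L]))
E
```

```text
(no output)
```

View pics/seq.png

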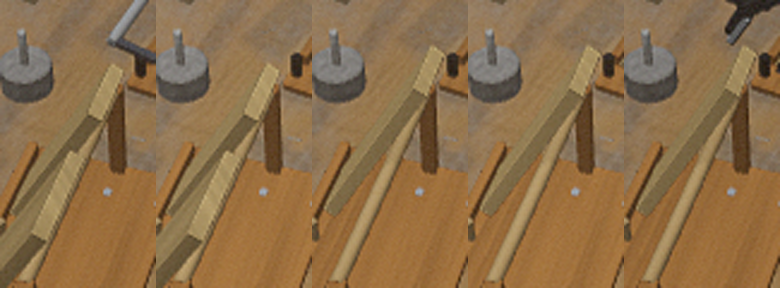

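```bash
python3 - <<'E'
from rel import *
c=np.load("/tmp/s11.npz"); X=cloud(c)
O=np.array([.525,.1869,0]);a=np.radians(9.45);A=np.array([[np.cos(a),np.sin(a),0],[-np.sin(a),np.cos(a),0],[0,0,1]])
E=(X-O)@A.T
# far-face dark side: select points on the far face plane: distance along normal
n=np.array([.883,0,.469]); up=np.array([-.469,0,.883])
ctr=np.array([.051,0,.104]); D=(E-ctr)@n; H=(E-ctr)@up+100e-3; Y=E[...,1]
m=(np.abs(D)<.02)&(H>.0)&(H<.22)&(Y<0)&(Y>-.16)
v,u=np.nonzero(m); print(m.sum())
for h in np.arange(.01,.21,.02):
    k=m&(np.abs(H-h)<.01); 
    if k.sum()>3: print(round(h,3),k.sum(),"y",np.percentile(Y[k],[3,97]).round(4),"D",np.percentile(D[k],[5,50,95]).round(4))
b=cv2.resize(c['img'][215:310,240:310],None,fx=6,fy=6,interpolation=2); cv2.imwrite("pics/s11z.png",b)
s=np.load("/tmp/w10.npz"); cv2.imwrite("pics/w10z.png",cv2.resize(s['img'][130:350,260:360],None,fx=2.7,fy=2.7,interpolation=2))
E
```

```text
1244
0.01 336 y [-0.1061 -0.0031] D [-0.0186  0.0091  0.019 ]
0.03 61 y [-0.0852 -0.0018] D [-0.0073  0.0037  0.0067]
0.05 58 y [-0.0891 -0.0279] D [-0.0066  0.003   0.0067]
0.07 60 y [-0.0922 -0.031 ] D [-0.0071  0.0045  0.0068]
0.09 71 y [-0.0956 -0.0336] D [-0.0076  0.0031  0.0066]
0.11 66 y [-0.0959 -0.0359] D [-0.007   0.0037  0.0068]
0.13 71 y [-0.099  -0.0378] D [-0.0075  0.0035  0.0066]
0.15 224 y [-0.1046 -0.0036] D [-0.0194 -0.0123  0.0066]
0.17 73 y [-0.1042 -0.0454] D [-0.0072  0.004   0.0067]
0.19 112 y [-0.1135 -0.0482] D [-0.0075  0.0011  0.0067]
```

View pics/s11z.png

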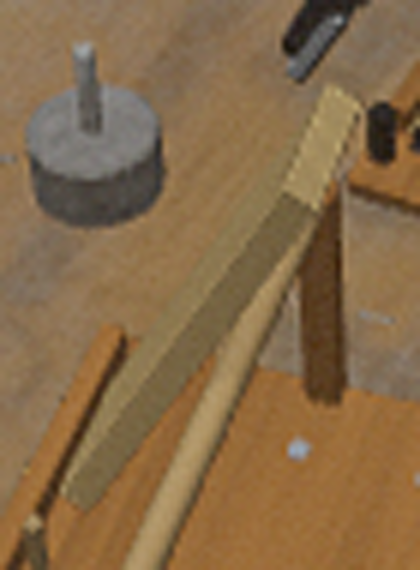

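View pics/w10z.png

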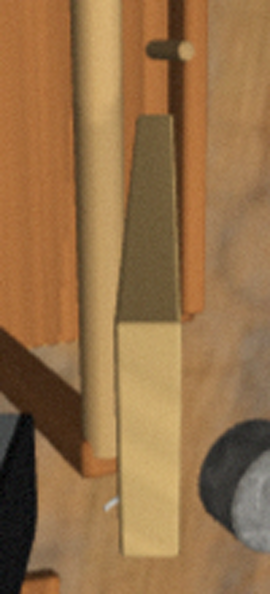

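```bash
python3 - <<'E'
from rel import *
s=np.load("/tmp/w10.npz")
O=np.array([.525,.1869,0]);a=np.radians(9.45);A=np.array([[np.cos(a),np.sin(a),0],[-np.sin(a),np.cos(a),0],[0,0,1]])
P=np.vstack([ray(s,[(315.5,249)],.1985),ray(s,[(315.5,335.5)],.1908)]); E=(P-O)@A.T; print(E, E.mean(0), np.linalg.norm(E[0]-E[1]))
c=np.load("/tmp/s11.npz"); X=cloud(c);E=(X-O)@A.T
n=np.array([.883,0,.469]); up=np.array([-.469,0,.883]); ctr=np.array([.051,0,.104])
D=(E-ctr)@n;H=(E-ctr)@up+.1;Y=E[...,1]
m=(np.abs(D)<.0085)&(H>.04)&(H<.19)&(Y<-.01)&(Y>-.14)&(np.abs(H-.145)>.02)
L=[];R=[]
for h in np.arange(.045,.19,.005):
    k=m&(np.abs(H-h)<.003)
    if k.sum()>8: L.append((h,Y[k].max()));R.append((h,Y[k].min()))
for Q in(L,R):
    l=line(Q);l=np.polyfit(*np.array(Q).T,1); print("edge slope",np.degrees(np.arctan(l[0])),"at h=.1",np.polyval(l,.1))
E
```

```text
[[ 0.00080203 -0.05387353  0.1985    ]
 [ 0.00460527 -0.11669862  0.1908    ]] [ 0.00270365 -0.08528608  0.19465   ] 0.06340936346298666Traceback (most recent call last):
  File "<stdin>", line 14, in <module>
NameError: name 'line' is not defined. Did you mean: 'slice'?
```

play_rows(steps=[[[0,0,0],[0,3.8,0]],[[0,0,0],[0,3.8,0]],[[0,0,0],[0,0,0]]])

```text
clock: 16.4
ee_pos: [0.5165, 0.1203, 0.2422]
tool_rot: [151.8, -6.7, 102.9]
contact_force: [-0.0, -1.1, -0.3]
finger_gap: 0.0424
```

```bash
python3 - <<'E'
from rel import *
q=sense(); W=tool(9.45)@Ro.from_rotvec([0,np.radians(7.6),0]).as_matrix()
T=Ro.from_euler('xyz',q['tool_rot'],degrees=True).as_matrix()
g=np.array([.5419,.1036,.1947])+W[:,2]*.035
print(q['clock'],(W.T@(g-q['ee_pos'])*1e3).round(1),np.degrees(Ro.from_matrix(T.T@W).as_rotvec()).round(2))
s=snapshot("wrist"); np.savez("/tmp/w12.npz",**s); cv2.imwrite("pics/w12.png",s["img"])
E
```

```text
16.4 [-27.3  -2.6  84.2] [ 0.04  0.01 -0.1 ]
```

View pics/w12.png

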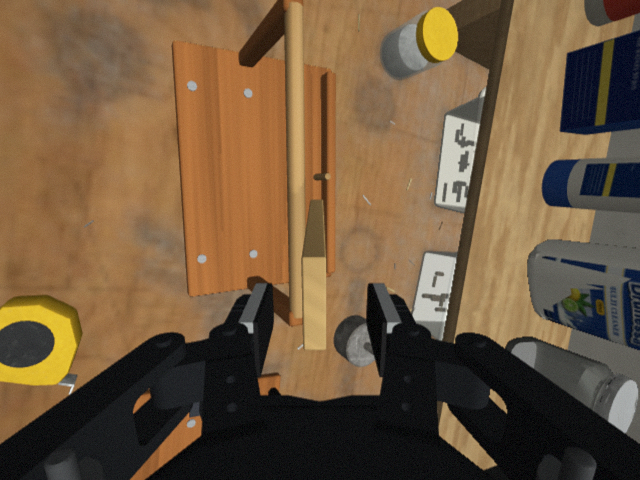

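play_rows(steps=[[[-0.009,-0.001,0],[0,0,0]],[[-0.011,-0.001,0.005],[0,0,0]],[[-0.0073,-0.0006,0.01],[0,0,0]],[[0,0,0.015],[0,0,0]],[[0,0,0.018],[0,0,0]],[[0,0,0.016],[0,0,0]],[[0,0,0.012],[0,0,0]],[[0,0,0.008],[0,0,0]],[[0,0,0],[0,0,0]]])

```text
clock: 17.35
ee_pos: [0.556, 0.1131, 0.1624]
tool_rot: [151.9, -6.7, 103.1]
contact_force: [0.1, 0.5, 0.1]
finger_gap: 0.0425
```

```bash
python3 - <<'E'
from rel import *
s=snapshot("wrist"); np.savez("/tmp/w13.npz",**s); cv2.imwrite("pics/w13.png",s["img"])
E
```

```text
(no output)
```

View pics/w13.png

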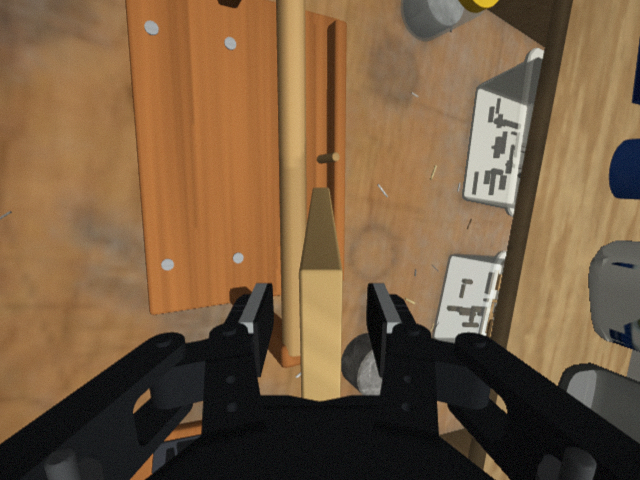

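play_rows(steps=[[[0,0,0],[0,0,0]],[[0,0,0],[0,0,0]],[[0,0,0],[0,0,0]],[[0,0,0],[0,0,0]]], gripper=-1)

```text
clock: 17.8
ee_pos: [0.5566, 0.1127, 0.1644]
tool_rot: [151.8, -6.7, 103.1]
contact_force: [-1.6, -0.8, 1.0]
finger_gap: 0.0149
```

play_rows(steps=[[[0,0,-0.008],[0,0,0]],[[0,0.001,-0.02],[0,0,0]],[[0,0.001,-0.03],[0,0,0]],[[0,0,-0.035],[0,-1,0]],[[0,0,-0.035],[0,-2,0]],[[0,0,-0.035],[0,-2,0]],[[0,0,-0.03],[0,-2,0]],[[0,0,-0.02],[0,-0.6,0]],[[0,0,-0.01],[0,0,0]],[[0,0,0],[0,0,0]]])

```text
clock: 18.8
ee_pos: [0.4592, 0.0753, 0.3625]
tool_rot: [151.8, 0.0, 99.5]
contact_force: [0.9, 0.1, -1.4]
finger_gap: 0.0146
```

```bash
python3 - <<'E'
from rel import *
rep([.5,-.17,.1923],9.45,.035-.22)
rep([.5,-.17,.1923],1.7,.035-.22)
E
```

```text
18.8 pos [0.4592 0.0753 0.3625] goal [ 0.4143 -0.1843  0.3556] shift in goal tool axes mm [-248.7  -79.9  -34.7] turn deg [0.16 0.   0.1 ] F [ 0.9  0.1 -1.4] gap 0.0146
18.8 pos [0.4592 0.0753 0.3625] goal [ 0.4132 -0.1726  0.3556] shift in goal tool axes mm [-246.4  -50.3  -19. ] turn deg [ 0.17 -3.65  6.94] F [ 0.9  0.1 -1.4] gap 0.0146
```

play_rows(steps=[[[-0.012,-0.003,-0.01],[0,-0.3,0.6]],[[-0.025,-0.006,-0.008],[0,-0.4,0.8]],[[-0.034,-0.007,-0.005],[0,-0.45,0.85]],[[-0.038,-0.008,-0.005],[0,-0.5,0.9]],[[-0.038,-0.008,-0.004],[0,-0.5,0.9]],[[-0.038,-0.008,-0.004],[0,-0.5,0.9]],[[-0.036,-0.008,-0.004],[0,-0.5,0.9]],[[-0.028,-0.006,-0.002],[0,-0.45,0.85]],[[-0.018,-0.003,0],[0,-0.05,0.2]],[[-0.009,-0.001,0],[0,0,0]]])

```text
clock: 19.8
ee_pos: [0.4152, -0.2084, 0.3686]
tool_rot: [152.1, -0.2, 91.6]
contact_force: [0.2, 0.6, 0.0]
finger_gap: 0.0146
```

play_rows(steps=[[[0,0,0],[0,0,0]],[[0,0,0],[0,0,0]]])

```text
clock: 20.0
ee_pos: [0.4159, -0.2061, 0.3699]
tool_rot: [152.0, -0.1, 91.8]
contact_force: [-0.3, -0.3, -1.2]
finger_gap: 0.0144
```

```bash
python3 - <<'E'
from rel import *
rep([.5018,-.2041,.1923],1.7,.0346-.22)
s=snapshot("wrist"); np.savez("/tmp/w14.npz",**s); cv2.imwrite("pics/w14.png",s["img"])
s=snapshot('scene'); cv2.imwrite('pics/s14.png',cv2.resize(s['img'][80:280,280:440],None,fx=3,fy=3,interpolation=2))
E
```

```text
20.0 pos [ 0.4159 -0.2061  0.3699] goal [ 0.4148 -0.2067  0.356 ] shift in goal tool axes mm [-0.5 -7.6 11.8] turn deg [-0.04 -0.13 -0.  ] F [-0.3 -0.3 -1.2] gap 0.0144
```

View pics/w14.png

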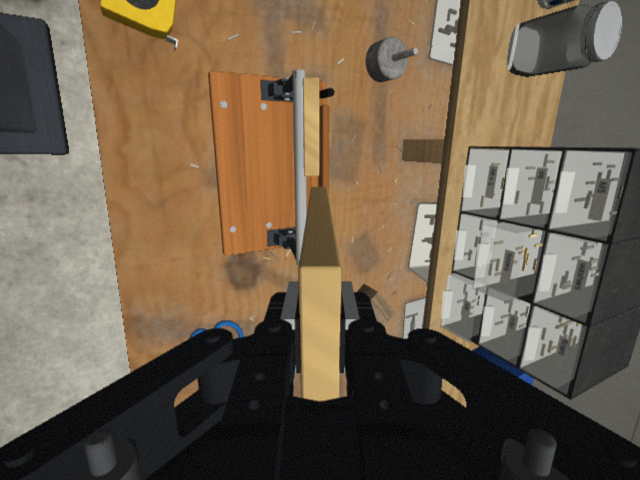

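View pics/s14.png

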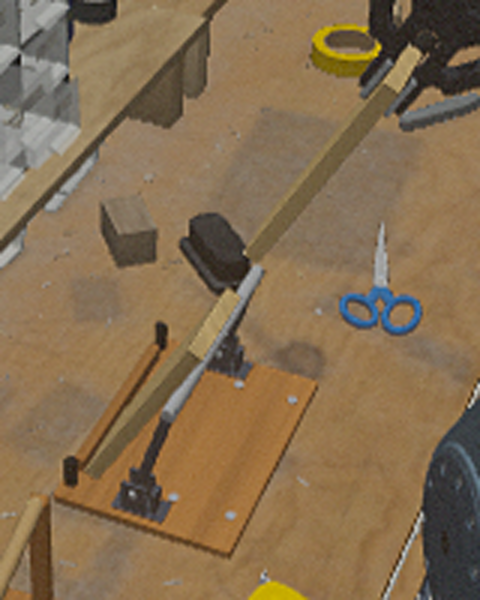

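play_rows(steps=[[[0.0025,-0.0033,0.004],[0,0,0]],[[0.0025,-0.0033,0.012],[0,0,0]],[[0,0,0.025],[0,0,0]],[[0,0,0.035],[0,0,0]],[[0,0,0.04],[0,0,0]],[[0,0,0.035],[0,0,0]],[[0,0,0.03],[0,0,0]],[[0,0,0.018],[0,0,0]],[[0,0,0.01],[0,0,0]],[[0,0,0],[0,0,0]]])

```text
clock: 21.1
ee_pos: [0.5075, -0.1976, 0.1812]
tool_rot: [152.1, -0.1, 91.8]
contact_force: [0.1, -0.0, -1.8]
finger_gap: 0.0142
```

```bash
python3 - <<'E'
from rel import *
rep([.5018,-.2041,.1923],1.7,.0346)
s=snapshot("wrist"); np.savez("/tmp/w15.npz",**s); cv2.imwrite("pics/w15.png",s["img"])
E
```

```text
21.1 pos [ 0.5075 -0.1976  0.1812] goal [ 0.518  -0.2036  0.1618] shift in goal tool axes mm [-6.3  0.  22.1] turn deg [-0.13 -0.17  0.02] F [ 0.1 -0.  -1.8] gap 0.0142
```

View pics/w15.png

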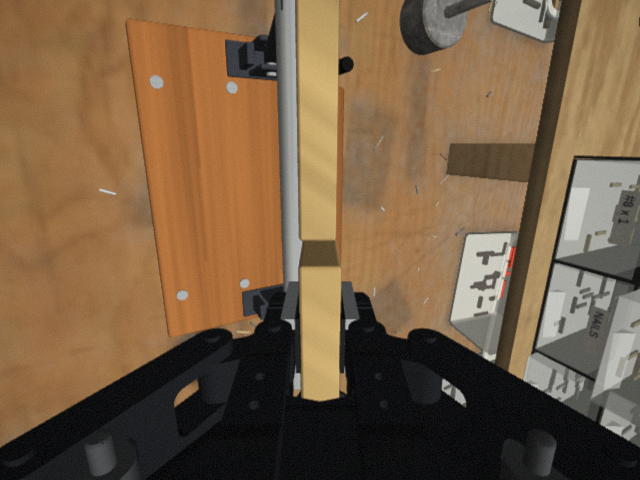

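play_rows(steps=[[[0,0,0.006],[0,0,0]],[[0,0,0.006],[0,0,0]],[[0,0,0.004],[0,0,0]],[[0,0,0.002],[0,0,0]],[[0,0,0.001],[0,0,0]],[[0,0,0.001],[0,0,0]],[[0,0,0],[0,0,0]]])

```text
clock: 21.85
ee_pos: [0.5173, -0.1986, 0.1653]
tool_rot: [152.0, -0.0, 91.7]
contact_force: [0.6, 0.1, -1.4]
finger_gap: 0.0144
```

play_rows(steps=[[[0.001,0,0.001],[0,0,0]],[[0.001,0,0.001],[0,0,0]],[[0,-0.0003,0.001],[0,0,0]],[[0,0,0],[0,0,0]]])

```text
clock: 22.25
ee_pos: [0.5182, -0.1966, 0.1625]
tool_rot: [152.0, -0.0, 91.8]
contact_force: [-3.6, -0.6, 2.6]
finger_gap: 0.0146
```

Foot contact. Next I'll slide left to butt.

play_rows(steps=[[[0.0005,0,0],[0,0,0]],[[0.0005,0,0],[0,0,0]],[[0,0,0],[0,0,0]]])

```text
clock: 22.55
ee_pos: [0.5183, -0.1958, 0.1625]
tool_rot: [152.0, 0.0, 91.7]
contact_force: [-5.1, -1.4, 0.9]
finger_gap: 0.0146
```

play_rows(steps=[[[0.0005,0,0],[0,0,0]],[[0.0005,0,0],[0,0,0]],[[0,0,0],[0,0,0]]])

```text
clock: 22.85
ee_pos: [0.5183, -0.195, 0.1626]
tool_rot: [152.0, 0.0, 91.7]
contact_force: [-4.0, -2.1, 1.1]
finger_gap: 0.0146
```

```bash
python3 - <<'E'
from rel import *
rep([.5018,-.2041,.1923],1.7,.0346)
s=snapshot("wrist"); np.savez("/tmp/w16.npz",**s); cv2.imwrite("pics/w16.png",cv2.resize(s["img"][100:400,220:420],None,fx=2,fy=2))
E
```

```text
22.85 pos [ 0.5183 -0.195   0.1626] goal [ 0.518  -0.2036  0.1618] shift in goal tool axes mm [-8.6 -0.8  0.5] turn deg [-0.01  0.02  0.04] F [-4.  -2.1  1.1] gap 0.0146
```

View pics/w16.png

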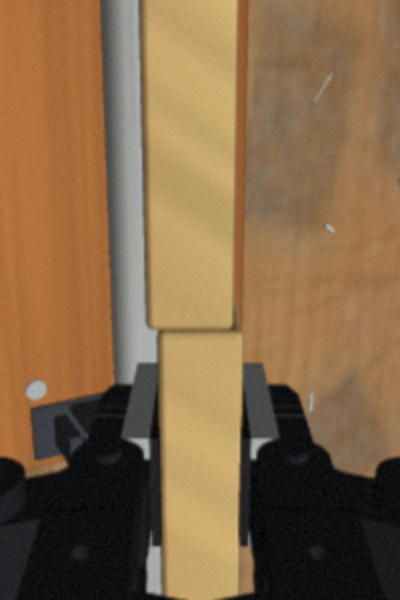

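```bash
python3 - <<'E'
from rel import *
s=np.load("/tmp/w16.npz"); X=cloud(s)
O=np.array([.4967,-.1697,0]);a=np.radians(1.7);A=np.array([[np.cos(a),np.sin(a),0],[-np.sin(a),np.cos(a),0],[0,0,1]])
n=np.array([.883,0,.469]); up=np.array([-.469,0,.883]); ctr=np.array([.051,0,.104])
E=(X-O)@A.T;D=(E-ctr)@n;H=(E-ctr)@up
for r in list(range(150,275,12))+[258,262,264,266,268,270,285,310,340]:
    k=(np.abs(H[r]-.1)<.02)&(np.abs(D[r])<.015)
    if k.sum(): print(r,"n",k.sum(),"H",np.median(H[r][k]).round(4),"D",D[r][k].min().round(4),D[r][k].max().round(4),"Y",np.median(E[r,:,1][k]).round(4))
E
```

```text
150 n 48 H 0.0988 D -0.0082 0.0065 Y 0.0414
162 n 47 H 0.0988 D -0.0079 0.0065 Y 0.0377
174 n 47 H 0.0987 D -0.0081 0.0066 Y 0.034
186 n 47 H 0.099 D -0.0081 0.0066 Y 0.0303
198 n 46 H 0.0987 D -0.0082 0.0064 Y 0.0264
210 n 45 H 0.0989 D -0.0079 0.0064 Y 0.0225
222 n 45 H 0.0989 D -0.0081 0.0065 Y 0.0185
234 n 45 H 0.099 D -0.0082 0.0066 Y 0.0145
246 n 43 H 0.0987 D -0.0079 0.0066 Y 0.0102
258 n 47 H 0.0986 D -0.008 0.0083 Y 0.0059
270 n 44 H 0.0988 D -0.0064 0.0085 Y 0.0016
258 n 47 H 0.0986 D -0.008 0.0083 Y 0.0059
262 n 45 H 0.0986 D -0.0076 0.008 Y 0.0045
264 n 45 H 0.0986 D -0.007 0.0083 Y 0.0038
266 n 42 H 0.0981 D -0.006 0.0081 Y 0.0028
268 n 44 H 0.0986 D -0.0064 0.0084 Y 0.0023
270 n 44 H 0.0988 D -0.0064 0.0085 Y 0.0016
285 n 42 H 0.0988 D -0.0061 0.0082 Y -0.0039
310 n 79 H 0.0979 D -0.0148 0.0148 Y -0.014
340 n 98 H 0.1022 D -0.0146 0.015 Y -0.0234
```

play_rows(steps=[[[0.0005,-0.0008,0],[0,0,0]],[[0.0005,-0.0008,0],[0,0,0]],[[0,0,0],[0,0,0]]])

```text
clock: 23.2
ee_pos: [0.5172, -0.1937, 0.1621]
tool_rot: [151.9, -0.0, 91.7]
contact_force: [-0.4, -2.8, -1.1]
finger_gap: 0.0143
```

```bash
cat > chk.py <<'E'
from rel import *
import sys
s=snapshot("wrist"); cv2.imwrite(f"pics/{sys.argv[1]}.png",cv2.resize(s["img"][100:400,220:420],None,fx=2,fy=2)); np.savez(f"/tmp/{sys.argv[1]}.npz",**s)
X=cloud(s)
O=np.array([.4967,-.1697,0]);a=np.radians(1.7);A=np.array([[np.cos(a),np.sin(a),0],[-np.sin(a),np.cos(a),0],[0,0,1]])
n=np.array([.883,0,.469]); up=np.array([-.469,0,.883]); ctr=np.array([.051,0,.104])
E=(X-O)@A.T;D=(E-ctr)@n;H=(E-ctr)@up
for r in range(int(sys.argv[2]),int(sys.argv[3]),int(sys.argv[4])):
    k=(np.abs(H[r]-.1)<.006)&(np.abs(D[r])<.013)
    if k.sum(): print(r,"n",k.sum(),"H",np.median(H[r][k]).round(4),"D",D[r][k].min().round(4),D[r][k].max().round(4),"Y",np.median(E[r,:,1][k]).round(4))
q=sense(); print(q['clock'],q['ee_pos'],q['contact_force'].round(1))
E
python3 chk.py w17 234 300 6
```

```text
234 n 44 H 0.0989 D -0.0079 0.0064 Y 0.0157
240 n 44 H 0.0989 D -0.0079 0.0065 Y 0.0136
246 n 44 H 0.0987 D -0.008 0.0065 Y 0.0115
252 n 44 H 0.0988 D -0.0081 0.0066 Y 0.0094
258 n 44 H 0.0989 D -0.0082 0.0066 Y 0.0073
264 n 42 H 0.0973 D -0.0072 0.0072 Y 0.0045
270 n 43 H 0.0989 D -0.0075 0.007 Y 0.003
276 n 43 H 0.0986 D -0.0076 0.007 Y 0.0006
282 n 43 H 0.0987 D -0.0076 0.0071 Y -0.0016
288 n 41 H 0.0987 D -0.0073 0.0071 Y -0.0038
294 n 40 H 0.099 D -0.0072 0.0072 Y -0.006
23.25 [ 0.51726695 -0.19372063  0.1621453 ] [-0.6 -1.9  0. ]
```

View pics/w17.png

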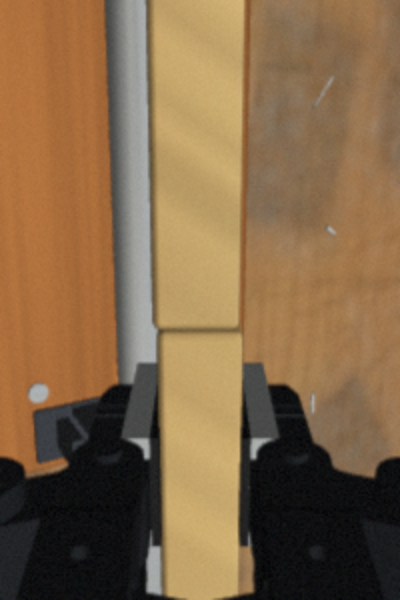

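play_rows(steps=[[[0,-0.0005,0.0005],[0,0,0]],[[0,0,0],[0,0,0]]])

```text
clock: 23.45
ee_pos: [0.5172, -0.1939, 0.162]
tool_rot: [151.9, 0.0, 91.7]
contact_force: [-1.9, -1.3, 4.7]
finger_gap: 0.0146
```

play_rows(steps=[[[0,0,0],[0,0,0]],[[0,0,0],[0,0,0]],[[0,0,0],[0,0,0]]], gripper=0)

```text
clock: 23.75
ee_pos: [0.5166, -0.1931, 0.1608]
tool_rot: [152.0, -0.1, 91.8]
contact_force: [-0.2, -0.0, 0.4]
finger_gap: 0.0426
```

play_rows(steps=[[[0,0,-0.01],[0,0,0]],[[0,0,-0.02],[0,0,0]],[[0,0,-0.03],[0,0,0]],[[0,0,-0.02],[0,0,0]],[[0,0,-0.01],[0,0,0]],[[0,0,0],[0,0,0]]])

```text
clock: 24.35
ee_pos: [0.4746, -0.1956, 0.2423]
tool_rot: [151.9, 0.1, 91.7]
contact_force: [0.3, -1.1, -0.5]
finger_gap: 0.0427
```

```bash
python3 chk.py w18 130 320 8; python3 - <<'E'
from h import *
s=snapshot('scene'); cv2.imwrite('pics/s18.png',cv2.resize(s['img'][120:280,270:430],None,fx=3.7,fy=3.7,interpolation=2))
E
```

```text
130 n 27 H 0.0987 D -0.0083 0.0064 Y 0.0506
138 n 27 H 0.0988 D -0.0083 0.0064 Y 0.0463
146 n 26 H 0.0988 D -0.0077 0.0064 Y 0.0419
154 n 26 H 0.0989 D -0.0078 0.0065 Y 0.0375
162 n 26 H 0.099 D -0.0079 0.0066 Y 0.0331
170 n 26 H 0.0986 D -0.0079 0.0066 Y 0.0285
178 n 25 H 0.0986 D -0.0079 0.0061 Y 0.0239
186 n 25 H 0.0988 D -0.008 0.0061 Y 0.0193
194 n 25 H 0.0988 D -0.008 0.0061 Y 0.0146
202 n 25 H 0.0988 D -0.0081 0.0062 Y 0.0099
210 n 23 H 0.0973 D -0.0076 0.0057 Y 0.0048
218 n 25 H 0.0989 D -0.0082 0.0062 Y 0.0002
226 n 25 H 0.0988 D -0.0083 0.0064 Y -0.0048
234 n 25 H 0.0987 D -0.0083 0.0064 Y -0.0098
242 n 25 H 0.0991 D -0.0084 0.0064 Y -0.0148
250 n 24 H 0.0988 D -0.0077 0.0065 Y -0.0201
258 n 24 H 0.099 D -0.0078 0.0066 Y -0.0252
266 n 23 H 0.0986 D -0.0079 0.0066 Y -0.0307
274 n 23 H 0.0988 D -0.0079 0.006 Y -0.036
282 n 23 H 0.099 D -0.008 0.006 Y -0.0413
290 n 23 H 0.0989 D -0.008 0.0061 Y -0.0469
298 n 23 H 0.0989 D -0.0081 0.0062 Y -0.0525
306 n 23 H 0.0986 D -0.0081 0.0062 Y -0.0584
24.4 [ 0.4744468  -0.19519326  0.24101532] [-0.4 -0.5  0. ]
```

View pics/w18.png

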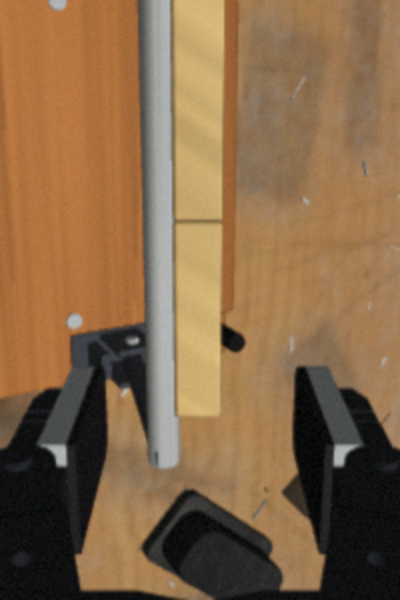

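View pics/s18.png

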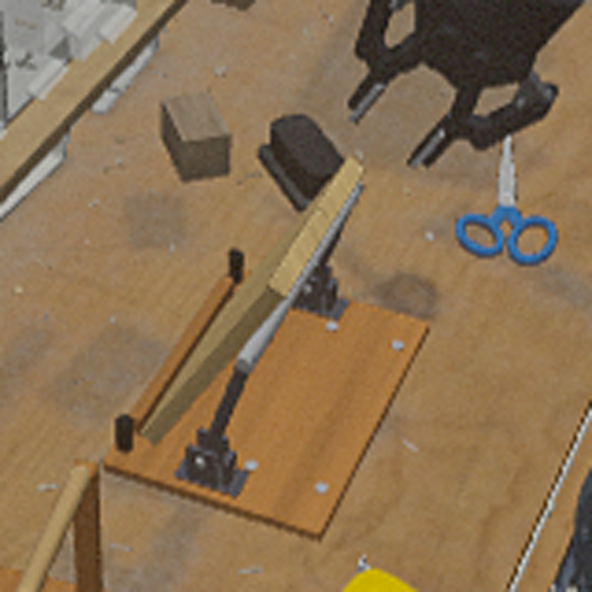

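```bash
python3 - <<'E'
from h import *
s=np.load("/tmp/w18.npz"); a=s["img"][190:230,295:345]; cv2.imwrite("pics/w18z.png",cv2.resize(a,None,fx=12,fy=12,interpolation=0))
g=cv2.cvtColor(s["img"],cv2.COLOR_BGR2GRAY)
for c in(312,318,324): print(c,g[202:220,c])
X=cloud(s); 
s2=snapshot("scene"); a=s2["img"][150:250,300:380]; cv2.imwrite("pics/s19z.png",cv2.resize(a,None,fx=7,fy=6,interpolation=2))
E
```

```text
312 [168 166 169 169 168 168 170 150 109 128 161 175 173 170 176 173 173 173]
318 [170 167 168 168 168 171 172 151 104 130 163 171 171 173 175 177 176 176]
324 [174 170 173 167 166 169 167 149 107 131 162 169 177 176 176 176 176 175]
```

View pics/w18z.png

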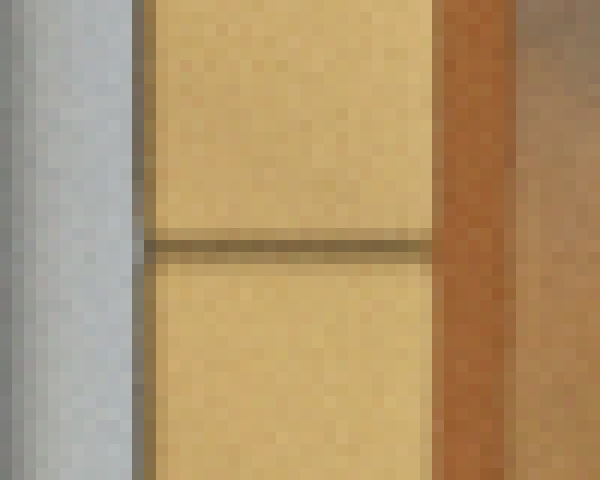

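View pics/s19z.png

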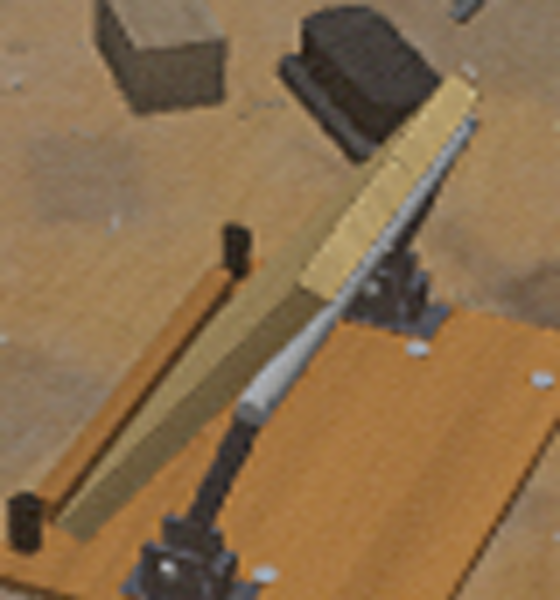

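```bash
python3 - <<'E'
from h import *
for f,rng in(("w16",(255,275)),("w17",(255,275)),("w18",(202,220))):
    s=np.load(f"/tmp/{f}.npz"); g=cv2.cvtColor(s["img"],cv2.COLOR_BGR2GRAY).astype(float)
    p=g[rng[0]:rng[1],311:325].mean(1); X=cloud(s); dy=abs(X[rng[0],318,1]-X[rng[0]-20,318,1])/20*1e3
    b=np.median(p); print(f,p.round(0),"mm/px",dy.round(3),"dark mm",(np.clip(b-p-4,0,None).sum()/b*dy).round(2))
# seam Y and outer edges (narrow right, wide left)
s=np.load("/tmp/w18.npz"); 
print(ray(s,[(318,210.3),(316,307.3)],.1923))
E
```

```text
w16 [162. 163. 162. 162. 163. 163. 163. 159. 142. 117. 102. 124. 147. 156.
 162. 167. 168. 168. 168. 170.] mm/px 0.352 dark mm 0.35
w17 [162. 161. 162. 162. 162. 164. 163. 155. 137. 108.  98. 122. 146. 156.
 161. 166. 168. 168. 168. 168.] mm/px 0.353 dark mm 0.4
w18 [170. 168. 169. 167. 169. 170. 169. 149. 106. 132. 162. 172. 174. 174.
 174. 175. 175. 174.] mm/px 0.592 dark mm 0.39
[[ 0.49959101 -0.16440119  0.1923    ]
 [ 0.49999988 -0.22762918  0.1923    ]]
```

play_rows(steps=[[[0,0,-0.02],[0,0,0]],[[0,0,-0.03],[0,0,0]],[[0,0,-0.03],[0,0,0]],[[0,0,-0.02],[0,0,0]],[[0,0,0],[0,0,0]],[[0,0,0],[0,0,0]],[[0,0,0],[0,0,0]],[[0,0,0],[0,0,0]]])

```text
clock: 25.3
ee_pos: [0.4275, -0.1957, 0.3272]
tool_rot: [152.1, -0.2, 91.8]
contact_force: [-0.4, 0.2, 0.6]
finger_gap: 0.0428
```

```bash
python3 chk.py w20 110 300 30; python3 - <<'E'
from h import *
s=snapshot('scene'); a=np.load("/tmp/scene0.npz")["img"]
cv2.imwrite('pics/s20.png',s['img'])
E
```

```text
110 n 19 H 0.0989 D -0.0083 0.0064 Y 0.071
140 n 17 H 0.0989 D -0.0076 0.0058 Y 0.0474
170 n 17 H 0.099 D -0.0078 0.006 Y 0.0226
200 n 17 H 0.0983 D -0.0079 0.0062 Y -0.0035
230 n 17 H 0.0989 D -0.0081 0.0064 Y -0.0306
260 n 14 H 0.0984 D -0.0073 0.0048 Y -0.0595
25.35 [ 0.4275347  -0.19579502  0.32743285] [ 0.2 -0.6 -0.4]
```

View pics/s20.png

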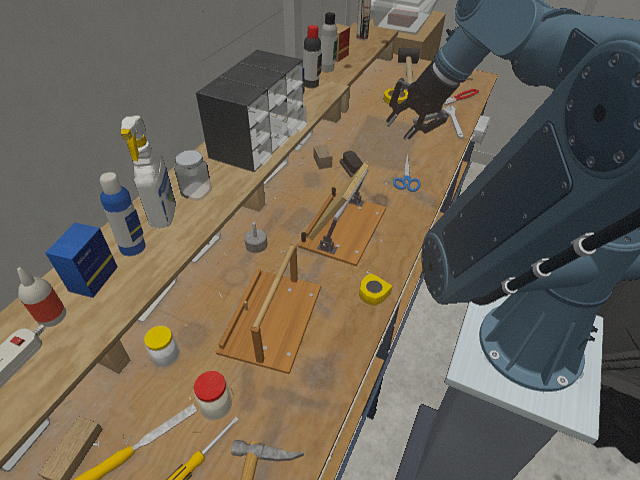

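View pics/w20.png

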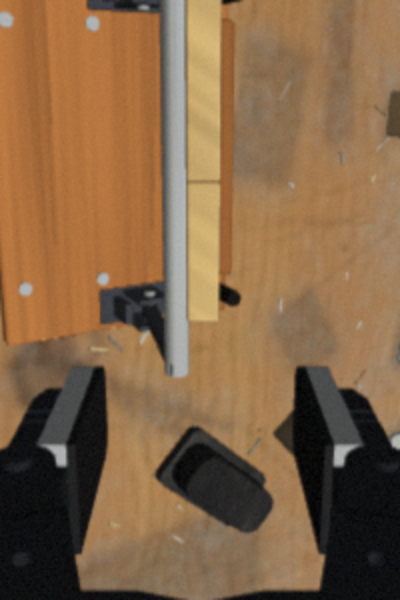

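The final pictures show the prop up, the boards butted at about (345,200) in the scene view, the rack empty and the other things where they were. Handing in.

```bash
python3 -c "
from bench import arm
print(arm.close_job())"
```

```text
the job is handed in; nothing more can be done
None
```

The job is done and handed in at about 25.4 s of the 72 s allowed. I swung the prop over onto its stops, where it stayed up. Then I stood the wide board on the left and the narrow one on the right, leaning on the bar with their feet on the base against the ledge.

**Last checks, taken with the gripper clear:**
- **Level:** the top edges agree to about 0.5 mm and the faces to about 0.3 mm, apart from a noisier reading (about 1.5 mm) at the narrow board's outer end.
- **Seam:** it shows only a hairline, the same dark line (about 0.4 mm, put down to the rounded edges) as when I was pressing the boards together. I checked it at the top edge only, not at the feet.
- **Other things:** the tape measure, hole saw, jars and sanding block look untouched in the scene view.

**What went off plan:**
- **Knock in the rack:** my first lift was too low, and the wide board's foot most likely knocked the narrow board. I found the narrow board shifted about 25 mm and tilted about 7.5° in the rack, and gripped it to match. I did not see the knock itself.
- **Off centre:** the wide board settled about 16 mm left of where I aimed, so the pair is about 17 mm left of the easel's middle. The wide board's left edge is about 4 to 5 mm past the ledge's end, but still on the base and bar.

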